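# Hang a second tape arm on the slat panel

## Task

The spare steel arm was put away in the open carton bar first, so only its back plate sticks out. Pull it out, lay it down on the bench and let go, then take it by its bar with the plate facing the white slat panel and hang it in the same groove as the arm with the tape roll, at least 13 cm from that arm (middle to middle): tilt the lip into the groove and swing the bar down until the plate hangs flat on the panel. Do not push the stapler, the tape measure or the parcel out of place.

Things in the scene. Friction and masses are not known exactly. Their poses are not given: they have to be found in the camera images.
- loose_arm: The spare steel arm, 159 long x 50 wide x 101 high, 0.24 kg. Origin: back of its plate, mid-width, at the lip's underside. +x out of the back (into the panel once hung), bar along -x, z up. Standing on bar and plate it is stable, origin 78 above the support. Starts so on the carton's 3 mm floor, plate and 50 mm sticking out. Mass centre x about -34, z about -45.
- plate_mid (a point): Point in the spare arm's plate at arm x -8, y 0, z -20. The plate is 4 thick (x -4..0), 50 wide, z -78..3; side flanges reach forward to x = -17 (z -78..-2), so its sides can be gripped across 50 mm (not lower, or the lip above meets the palm).
- lip_top (a point): Top of the spare arm's lip, arm x 7.5, z 23. The lip is 3 mm sheet, 44 wide: back from the plate to x = 9 at z 0..3, then a tongue straight up, x 6..9, z 0..23, so 6 mm gap between plate and tongue.
- bar_end (a point): End of the spare arm's bar, arm x -150, z -65. The bar is 14 wide, 25 high (z -78..-53), x -144..-4, with a black stop at its end, 16 wide, x -150..-143, up to z -42. A thin strut fills the corner of bar and plate, x -32..-4. Grip the bar across its 14 mm near x -90, the gripper leaning away from the plate.
- carton: Open cardboard carton on its side, fixed, 110 deep, 100 wide, 90 high (93 at the flap folded back on top), walls 3. Origin on the bench under its middle; its open end, at x = -55, looks to its -x. Lower flap flat on the bench, 3 thick, to x = -121; side flaps splay from the open end to x = -77, y = +-88.
- panel: White slat panel, fixed, 420 wide, 265 high, 24 thick. Origin on the bench below the middle of its front face (plane x = 0); +x into the panel, away from the robot, y along it. Three level full-width grooves, each open 18 high; lower edges at z 40, 115, 190. A lip cannot go in level: tilt the arm, bar end about 40 degrees up.
- groove (a point): Middle of the panel's width, front face, lower edge of the groove that holds the roll arm (panel z 190); axes as the panel. Face 3 thick; behind it a cavity 17 deep, reaching 16 above and below the opening. Hung, the lip lies on the lower edge, tongue up behind the face: arm origin at this height and face (play 3 mm, 2 degrees sag).
- roll_arm: An identical arm, fixed, hanging in the groove at panel z 190; frame as the spare arm's. A brown tape roll, 120 across and 48 wide, hangs on its bar (arm x -12..-60, centre 90 below the arm's origin).
- stapler: Red and black stapler 32 x 142 x 54, loose, long along its y; origin under its middle. To be left alone.
- tape_measure: Tape measure 35 x 66 x 64, loose, standing; origin under its middle. To be left alone.
- parcel_b: Small closed brown parcel 103 x 143 x 59, loose, long along its y; origin under its middle. To be left alone.
Mind the look-alikes: they are no part of the job. Leave any pink look-alike of the loose_arm alone.

How it is judged (in metres and radians):
On the way:
1. the spare arm has been pulled clear of the carton and lies on the bench, let go (horizontal distance between bar_end and carton above 0.09 m and height (world z) of loose_arm below 0.086 m and contact force between the fingers and loose_arm below 0.1 N and linear speed of loose_arm below 0.02 m/s), for 0.2 s.
At the end, for the whole second after the job is handed in: The spare arm hangs at rest in the groove at 190 mm, as the roll arm does: origin within 5 mm of its lower edge in height and 6 mm of the panel face, square and upright within 0.1 rad, within 200 mm of the panel middle and at least 130 mm from the roll arm (x of loose_arm in the frame of panel between -0.006 and 0.006 m and z of loose_arm in the frame of panel between 0.185 and 0.195 m and y of loose_arm in the frame of panel between -0.2 and 0.2 m and angle between the x axis of loose_arm and the x axis of panel, either way round below 0.1 rad and angle between loose_arm's own z axis and vertical below 0.1 rad and horizontal distance between loose_arm and roll_arm above 0.13 m and linear speed of loose_arm below 0.02 m/s and angular speed of loose_arm below 0.1 rad/s); the robot touches nothing.
It fails at once if the stapler, the tape measure or the parcel was pushed more than 3 cm from its place (distance of any of stapler, tape_measure, parcel_b from where it was at the start of the episode above 0.03 m).
It also fails if it takes over 70 s, if anything falls off the work surface, if the arm or the gripper's body presses on something with over 40 N, if the wrist force passes 120 N, or if a joint passes its speed limit or range.

## Robot

A 6-joint arm with a two-finger parallel gripper is mounted at the origin on a cart in front of the work surface, level with it; the furniture and walls round the work are solid. World frame = base frame: x ahead of the robot, y to its left, z up, the work surface at z = 0. Lengths are in mm, angles in rad, forces in N, time in s.
With the tool pointing down it reaches from about 400 to 925 mm from the base axis. Payload 12.5 kg.
Tool frame: the origin (TCP) lies at the very end of the fingers, on their centre line; the grasp point (between the pads) lies 19 mm behind it; x points along the fingers, y is the direction in which the jaws open and shut, and the axes are right-handed (so a half turn about x gives the same grasp; the last joint's range is limited). The gripper opens to 95 mm and grips with 3 to 60 N. Pads are 20 mm wide; open, the fingers measure 119 mm over their backs; the gripper's body (75 mm by 180 mm) begins 59 mm behind the grasp point.
Start: joints at [1.223, 0.491, 1.559, -0, 1.092, -0.106], TCP at [149.638, 606.84, 214.661] pointing down, gripper open.
Joint ranges: [-3.1, 3.1], [-0.84, 2.19], [0.05, 2.79], [-1.13, 4.28], [0.06, 2.93], [-2.69, 2.69]. Speed limits (rad/s): [2.22, 2.22, 2.79, 3.14, 3.14, 3.14].

## Interface

Orientations are given as [roll, pitch, yaw] about the fixed x, y, z axes, in that order (R = Rz(yaw) Ry(pitch) Rx(roll)).
In Python, from cell import env, optics, job gives the robot as it stands.
- The arm moves only by the shell command python3 -m handwheel 'ROWS' [OPENING]. ROWS is JSON, a list of rows, each an object with "travel": the shift along the world's x, y, z in mm, a list of three; "roll": the turn about the world's z in degrees. In form: [{"travel": [dx, dy, dz], "roll": roll}, ...]. A call has 1 to 8 rows; each row is the pose to reach, as a shift and turn from the pose commanded when the call began; what a row does not reach only later rows make up. A row lasts 1/10 s, in which the tool goes at most 50 mm and 8.59 degrees, less where a joint would pass 70% of its speed; a pose out of reach is approached as far as the arm can. A call with a gripper value outside its range is refused whole. OPENING is the closure, from -1 (fully open) to 1 (shut), set as the call begins (- or left out, the last holds). The fingers move at their own pace and stop on an object; the grip force is fixed at half the most. Time passes only in rows, so rows that repeat a pose let the fingers close. It gives the time, the measured TCP pose, the force and the opening at its end, in the units of the state.
- env.state(): the state, without advancing time (a new reading comes with each control period).
- optics.read_camera(name): name is "scene" or "top" or "wrist"; returns the picture (420x560x3 uint8, red, green, blue); there is no depth.
- optics.camera_params(name): a dict with "fx", "fy", "cx", "cy" (pixels), "world_from_camera" (4x4, takes a point from camera to world coordinates). Camera axes: x right, y up, looking along -z (the intrinsics and any distortion apply to the point x, -y, -z); pixel columns grow to the right and rows downward; lengths in mm; the calibration is good to about 2 mm. A picture is of the moment at which its call begins: read the wrist's pose just before it. camera_params takes no time and is no camera call; for the wrist camera it gives the pose at the moment of the call.
- job.job_done(): hands the job in, once; it reports no verdict.
The state is a dict: "t": time; "joints": joint angles; "qvel": joint speeds; "tau": joint torques, N m; "eef_pos": TCP position; "tcp_rot": TCP orientation; "ft_force": force on the tool from outside, world axes, zero at the start; "moment": the same for the moment, N m; "opening": opening from 0.0 (shut) to 1.0 (fully open).
Only numpy, scipy, OpenCV 4.12 (cv2) and the standard library are available. Lean on these libraries where they do the work, as an engineer would, in place of code of your own. Each camera call takes 0.05 s, during which the arm holds its last target.

## Working session

There is one attempt and no reset: what is moved stays moved. The work goes in short steps, Python scripts to look and compute and a shell command to move; the robot and the scene stay as the last step left them, time stands still between calls to the robot, and variables do not carry over. Pictures are saved under pics/ and viewed, and the job is handed in when it is done.

```bash
ls -la; mkdir -p pics; python3 - <<'E'
from cell import env, optics, job
import cv2
print(env.state())
for n in ["scene","top","wrist"]:
    p=optics.camera_params(n); print(n,p)
    cv2.imwrite(f"pics/{n}0.png",cv2.cvtColor(optics.read_camera(n),cv2.COLOR_RGB2BGR))
E
python3 -m handwheel --help | head -40
```

```text
total 12
drwxr-xr-x  3 agent agent 4096 Dec  7 07:20 .
drwxr-xr-x 23 root  root  4096 Dec  7 07:20 ..
drwxr-xr-x  2 agent agent 4096 Dec  7 07:20 pics
{'t': 0.0, 'joints': array([ 1.22336073e+00,  4.91537836e-01,  1.55945446e+00,  2.73230751e-05,
        1.09169436e+00, -1.05589040e-01]), 'qvel': array([ 0.00140162,  0.0028482 ,  0.00051974, -0.00055204,  0.00043036,
        0.00053481]), 'tau': array([-1.21586327e-03, -6.12632203e+01, -2.58172989e+01,  6.92186574e-02,
        4.82258108e-02, -6.05621972e-05]), 'eef_pos': array([149.56597866, 606.58817376, 214.07351728]), 'tcp_rot': array([-1.69853235,  1.56970205, -1.94039152]), 'ft_force': array([ 0.32328895, -0.22070709,  0.82936573]), 'moment': array([-0.00056947, -0.02719024, -0.00669242]), 'opening': 1.0004625584651934}
scene {'fx': 502.5175699704243, 'fy': 502.5175699704243, 'cx': 278.42287501716214, 'cy': 207.99619585884187, 'world_from_camera': array([[ 8.05471805e-01,  4.39399735e-01, -3.97672032e-01,
        -2.84155466e+01],
       [-5.92484140e-01,  6.12148339e-01, -5.23676384e-01,
        -8.33818299e+02],
       [ 1.33
[... 440 characters left out ...]
 8.07189644e+00],
       [ 6.59418509e-02,  1.69632495e-01,  9.83298779e-01,
         1.68878127e+03],
       [ 0.00000000e+00,  0.00000000e+00,  0.00000000e+00,
         1.00000000e+00]])}
wrist {'fx': 295.8362019363232, 'fy': 295.8362019363232, 'cx': 278.7453085182735, 'cy': 208.70444135849405, 'world_from_camera': array([[ 2.38625367e-01, -9.38472294e-01, -2.49655139e-01,
         8.00204433e+01],
       [ 9.71109614e-01,  2.30071655e-01,  6.33494428e-02,
         6.23428172e+02],
       [-2.01312580e-03, -2.57559289e-01,  9.66260400e-01,
         3.83502757e+02],
       [ 0.00000000e+00,  0.00000000e+00,  0.00000000e+00,
         1.00000000e+00]])}invalid input: not JSON, or not a number
```

View pics/scene0.png

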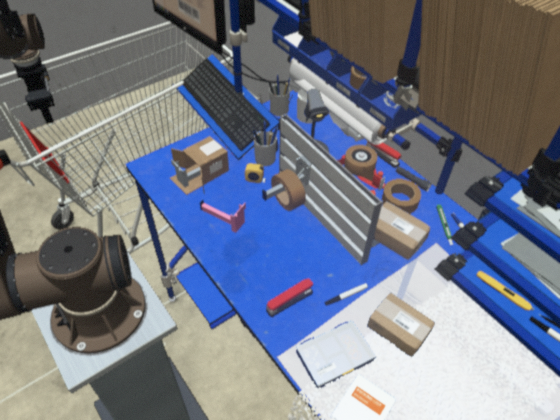

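View pics/top0.png

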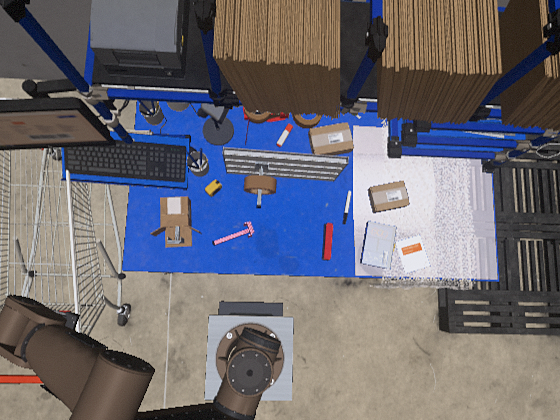

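View pics/wrist0.png

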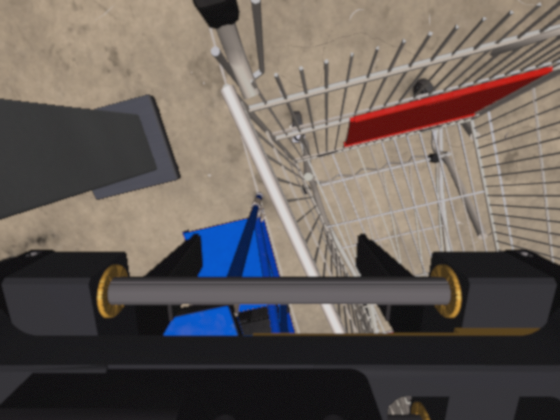

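```bash
python3 - <<'E'
import cv2
def crop(n,x0,y0,x1,y1,s,o):
    im=cv2.imread(f"pics/{n}.png")[y0:y1,x0:x1]
    im=cv2.resize(im,None,fx=s,fy=s,interpolation=cv2.INTER_CUBIC)
    h,w=im.shape[:2]
    for k in range(0,x1-x0,20):
        cv2.putText(im,str(x0+k),(k*s,10),0,.35,(0,255,255),1); cv2.line(im,(k*s,12),(k*s,18),(0,255,255),1)
    for k in range(0,y1-y0,20):
        cv2.putText(im,str(y0+k),(0,k*s+4),0,.35,(0,255,255),1); cv2.line(im,(24,k*s),(30,k*s),(0,255,255),1)
    cv2.imwrite(f"pics/{o}.png",im)
crop("scene0",160,120,290,240,6,"s_crop")
crop("scene0",240,100,400,270,4,"s_crop2")
crop("top0",145,130,365,280,3,"t_crop")
E
```

```text
(no output)
```

View pics/s_crop.png

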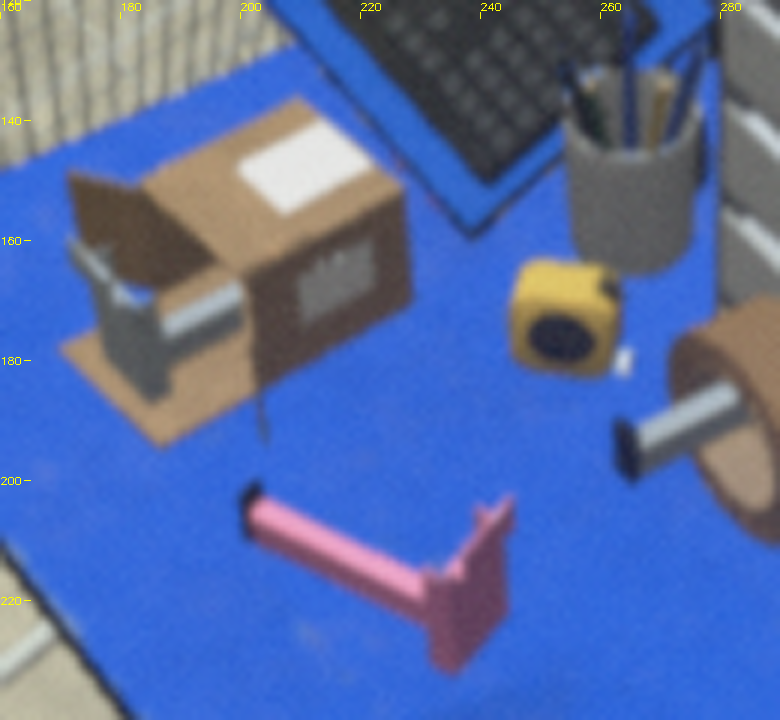

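View pics/s_crop2.png

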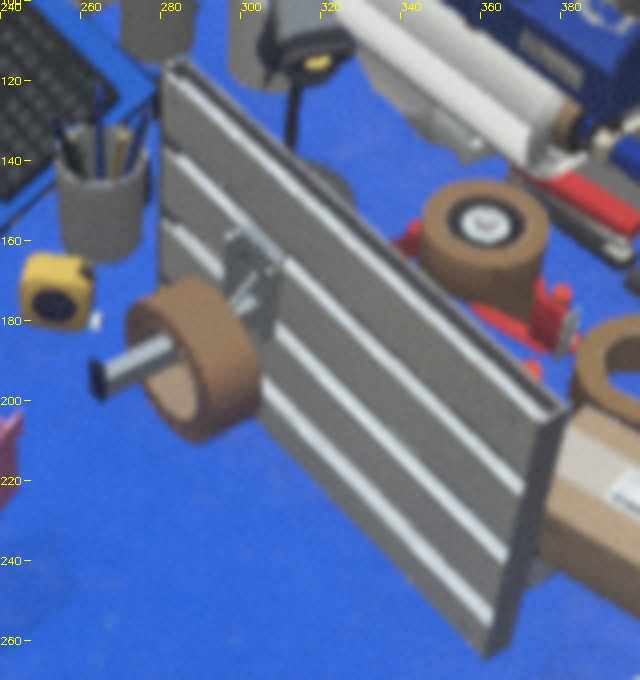

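View pics/t_crop.png

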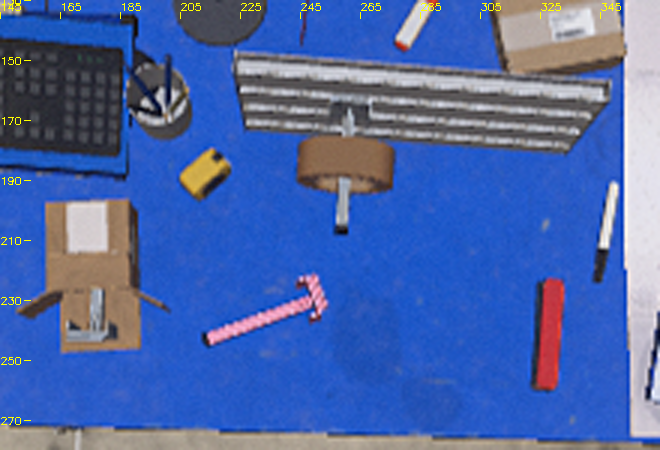

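```bash
cat > h.py <<'E'
import numpy as np, cv2
from scipy.optimize import least_squares
from cell import env, optics, job
P={n:optics.camera_params(n) for n in("scene","top")}
def proj(p,X):
    if isinstance(p,str): p=P[p]
    T=np.linalg.inv(p["world_from_camera"]); X=np.atleast_2d(X)
    c=X@T[:3,:3].T+T[:3,3]
    return np.c_[p["cx"]+p["fx"]*c[:,0]/-c[:,2], p["cy"]-p["fy"]*c[:,1]/-c[:,2]]
def ray(p,u,v,z):
    if isinstance(p,str): p=P[p]
    T=p["world_from_camera"]; d=T[:3,:3]@np.array([(u-p["cx"])/p["fx"],-(v-p["cy"])/p["fy"],-1])
    o=T[:3,3]; return o+d*(z-o[2])/d[2]
def W(q,X,z0=0):
    X=np.atleast_2d(X); c,s=np.cos(q[2]),np.sin(q[2])
    return np.c_[q[0]+c*X[:,0]-s*X[:,1], q[1]+s*X[:,0]+c*X[:,1], z0+X[:,2]]
def fit(obs,q0,z0=0,show=True):
    # obs: (cam,(u,v),(x,y,z))
    f=lambda q: np.concatenate([(proj(c,W(q,X,z0))[0]-uv) for c,uv,X in obs])
    r=least_squares(f,q0,loss="soft_l1",x_scale=[10,10,.05]); 
    if show: print("q",r.x.round(3),"res",r.fun.reshape(-1,2).round(1).tolist())
    return r.x
def shot(n,name):
    p=optics.camera_params(n); im=cv2.cvtColor(optics.read_camera(n),cv2.COLOR_RGB2BGR); cv2.imwrite(f"pics/{name}.png",im); return p,im
def crop(im,x0,y0,x1,y1,s,o):
    im=cv2.resize(im[y0:y1,x0:x1],None,fx=s,fy=s,interpolation=cv2.INTER_CUBIC)
    for k in range(0,x1-x0,20): cv2.putText(im,str(x0+k),(k*s,10),0,.35,(0,255,255),1); cv2.line(im,(k*s,12),(k*s,18),(0,255,255),1)
    for k in range(0,y1-y0,20): cv2.putText(im,str(y0+k),(0,k*s+4),0,.35,(0,255,255),1); cv2.line(im,(24,k*s),(30,k*s),(0,255,255),1)
    cv2.imwrite(f"pics/{o}.png",im)
E
python3 - <<'E'
from h import *
c2=lambda u,v:(240+u/4,100+v/4)
t=lambda u,v:(145+u/3,130+v/3)
c1=lambda u,v:(160+u/6,120+v/6)
print(ray("top",*t(90,260),0),ray("top",*t(245,127),0),ray("top",*t(570,152),0))
pan=[("scene",c2(165,72),(0,210,265)),("scene",c2(545,425),(0,-210,265)),("scene",c2(488,658),(0,-210,0)),
 ("top",t(245,129),(0,210,0)),("top",t(570,152),(0,-210,0))]
qp=fit(pan,[750,50,0])
car=[("scene",c1(242,272),(-55,-50,90)),("scene",c1(405,188),(55,-50,90)),("scene",c1(298,97),(55,50,90)),("scene",c1(412,300),(55,-50,0)),
("scene",c1(62,350),(-121,50,3)),("scene",c1(163,447),(-121,-50,3)),
("top",t(45,202),(55,50,90)),("top",t(130,200),(55,-50,90)),("top",t(63,350),(-121,50,3)),("top",t(141,348),(-121,-50,3))]
qc=fit(car,[550,250,0])
# roll arm: y offset along panel, joined rigidly
for nm,uv in(("bar_end",c2(97,372)),):
    f=lambda yy: proj("scene",W(qp,[(-150,yy[0],190-42)]))[0]-c2(97,360)
    print("roll y",least_squares(f,[0]).x,least_squares(f,[0]).fun)
f=lambda yy: proj("top",W(qp,[(-150,yy[0],190-42)]))[0]-t(341,229)
print("roll y",least_squares(f,[0]).x,least_squares(f,[0]).fun)
# spare: frame +x out: yaw ~ pi + carton
arm=[("scene",c1(75,240),(7.5,-22,23)),("scene",c1(125,290),(7.5,22,23)),("scene",c1(165,400),(-2,25,-78)),
("top",t(67,333),(7.5,-22,23)),("top",t(108,333),(7.5,22,23)),("top",t(97,290),(-84,0,-53))]
qa=fit(arm,[qc[0]-100,qc[1],np.pi],81)
s=[("scene",c1(512,365),0)]
for n,uv in(("stap",t(548,335)),("tape",t(205,178)),("pinkplate",t(312,300)),("pinkend",t(208,340)),("edge",t(330,432)),("edgeL",t(30,425))): print(n,ray("top",*uv,0).round(0))
E
```

```text
[512.952959   306.77427512   0.        ] [697.01674894 117.62941515   0.        ] [ 681.69010024 -314.38474986    0.        ]
q [ 6.89246e+02 -9.72400e+01 -2.60000e-02] res [[0.1, 0.6], [-0.1, -0.6], [-0.3, 0.7], [1.2, -0.0], [-1.8, -0.6]]
q [5.20410e+02 2.95975e+02 9.20000e-02] res [[0.2, 1.4], [0.1, 0.2], [-0.1, 0.2], [0.6, 0.9], [-0.5, 0.2], [-0.3, 0.5], [-0.2, -0.4], [-1.0, -1.1], [-0.7, 0.3], [-0.0, -0.6]]
roll y [85.53454473] [-1.09968549  1.00876048]
roll y [81.97479799] [ 0.03236616 -0.50888512]
q [416.496 285.175   3.234] res [[0.1, 0.0], [-0.5, -1.0], [-0.2, 1.6], [0.8, 0.6], [-0.4, -0.1], [-0.1, -7.6]]
stap [ 436. -287.    0.]
tape [626. 166.   0.]
pinkplate [471.  21.   0.]
pinkend [415. 151.   0.]
edge [304.  -8.   0.]
edgeL [302. 367.   0.]
```

```bash
python3 - <<'E'
from h import *
from scipy.spatial.transform import Rotation as R
s=env.state(); M=R.from_euler("xyz",s["tcp_rot"]).as_matrix(); print(M.round(3)); 
yy=np.arctan2(M[1,1],M[0,1]); print("tool y yaw",yy, "q1",s["joints"][0],"q6",s["joints"][5])
c1=lambda u,v:(160+u/6,120+v/6); t=lambda u,v:(145+u/3,130+v/3)
arm=[("scene",c1(75,240),(7.5,-22,23)),("scene",c1(125,290),(7.5,22,23)),("scene",c1(165,400),(-2,25,-78)),
("top",t(67,333),(7.5,-22,23)),("top",t(108,333),(7.5,22,23)),("top",t(97,290),(-54,0,-53))]
qa=fit(arm,[416,285,np.pi],81)
print(W(qa,[(-8,0,-20),(-150,0,-65)],81))
E
```

```text
[[-0.     0.239  0.971]
 [-0.001  0.971 -0.239]
 [-1.    -0.001 -0.   ]]
tool y yaw 1.3289555935007515 q1 1.223374917108577 q6 -0.10557421644283647
q [417.334 285.669   3.235] res [[0.2, -0.2], [-0.3, -1.2], [-0.0, 1.4], [0.7, 0.4], [-0.5, -0.4], [-0.0, 0.0]]
[[425.29867975 286.41907381  61.        ]
 [566.67331034 299.73124219  16.        ]]
```

```bash
python3 -m handwheel '[{"travel":[31,-36,0],"roll":3},{"travel":[62,-72,0],"roll":6},{"travel":[93,-108,0],"roll":9},{"travel":[124,-144,0],"roll":12},{"travel":[155,-180,0],"roll":15},{"travel":[186,-216,0],"roll":18},{"travel":[217,-252,0],"roll":19.2},{"travel":[248,-288,0],"roll":19.2}]' -1; python3 -m handwheel '[{"travel":[28,-33,-10],"roll":0},{"travel":[28,-33,-20],"roll":0},{"travel":[28,-33,-20],"roll":0},{"travel":[28,-33,-20],"roll":0}]'; python3 - <<'E'
from h import *
p,im=shot("wrist","w1")
import pickle; pickle.dump(p,open("w1.pkl","wb"))
q=(417.3,285.7,3.235)
for X in [(7.5,-22,23),(7.5,22,23),(-2,25,3),(-2,-25,3),(-17,25,-2),(-60,0,-53)]:
    u=proj(p,W(q,[X],81))[0]; print(u.round(0)); cv2.circle(im,tuple(int(v) for v in u.round()),2,(0,0,255),-1)
cv2.imwrite("pics/w1m.png",im)
E
```

```text
t: 0.95
eef_pos: [398.5, 317.2, 214.7]
tcp_rot: [1.381, 1.571, 1.475]
ft_force: [0.2, 0.7, -0.3]
opening: 0.999
t: 1.35
eef_pos: [425.0, 286.4, 194.6]
tcp_rot: [-3.113, 1.57, -3.019]
ft_force: [0.1, 0.0, 0.1]
opening: 1.0
[304. 195.]
[255. 195.]
[254. 200.]
[305. 200.]
[255. 214.]
[280. 236.]
```

View pics/w1m.png

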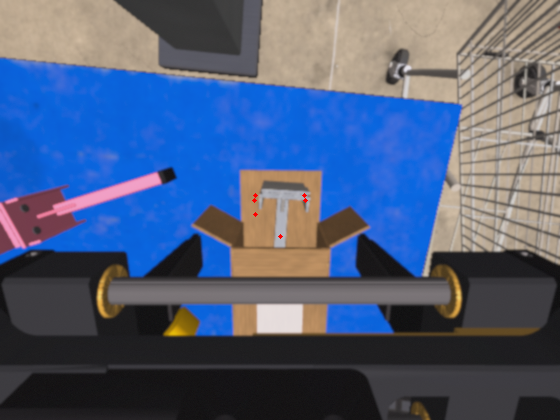

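```bash
python3 - <<'E'
from h import *
crop(cv2.imread("pics/w1.png"),230,160,340,250,7,"w1c")
E
```

```text
(no output)
```

View pics/w1c.png

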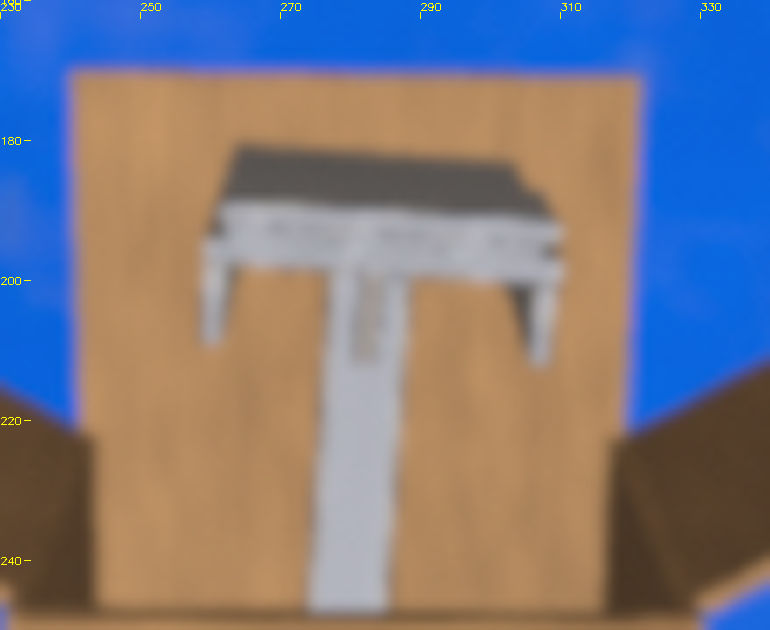

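```bash
python3 - <<'E'
from h import *
import h,pickle
p=pickle.load(open("w1.pkl","rb"))
c1=lambda u,v:(160+u/6,120+v/6); t=lambda u,v:(145+u/3,130+v/3)
w=[(p,(262,189),(9,22,23)),(p,(310,191.5),(9,-22,23)),(p,(260,209.5),(-17,24,-2)),(p,(307,212),(-17,-24,-2)),(p,(274.2,247),(-52,7,-53)),(p,(285.5,247),(-52,-7,-53))]
qa=fit(w,[416,285,3.2],81)
print(W(qa,[(-8,0,-20),(-150,0,-65)],81).round(1))
cw=[(p,(240,170),(-121,50,3)),(p,(321.5,171.5),(-121,-50,3))]
fit(cw,[520,296,.09])
E
```

```text
q [414.427 290.217   3.162] res [[-0.7, 0.0], [0.3, 1.1], [-0.8, 0.1], [0.1, 1.0], [0.3, -19.3], [0.7, -18.4]]
[[422.4 290.4  61. ]
 [564.4 293.3  16. ]]
q [5.29230e+02 2.18397e+02 1.15000e-01] res [[15.0, -0.0], [-148.2, 0.1]]
```

```bash
python3 - <<'E'
from h import *
import h,pickle
p=pickle.load(open("w1.pkl","rb"))
w=[(p,(262,189),(9,22,23)),(p,(310,191.5),(9,-22,23)),(p,(260,209.5),(-17,24,-2)),(p,(307,212),(-17,-24,-2))]
for xb in(-70,-78,-86): qa=fit(w+[(p,(274.2,247),(xb,7,-53)),(p,(285.5,247),(xb,-7,-53))],[416,285,3.2],81)
print(W(qa,[(-8,0,-20),(-150,0,-65)],81).round(1))
cw=[(p,(240,170),(-121,-50,3)),(p,(321.5,171.5),(-121,50,3)),(p,(243.5,222),(-55,-47,3)),(p,(317,223),(-55,47,3))]
fit(cw,[520,296,.09])
print(env.state()["eef_pos"])
E
```

```text
q [414.293 290.316   3.174] res [[-0.7, 0.1], [0.4, 0.7], [-0.5, 0.3], [0.5, 0.7], [0.0, -5.2], [0.3, -4.5]]
q [413.645 290.308   3.177] res [[-0.7, -0.5], [0.4, -0.1], [-0.4, -0.3], [0.6, -0.0], [-0.1, 0.5], [0.1, 1.2]]
q [413.494 290.336   3.181] res [[-0.7, -0.6], [0.4, -0.4], [-0.3, -0.3], [0.7, -0.2], [-0.1, 6.5], [-0.0, 7.1]]
[[421.5 290.7  61. ]
 [563.4 296.2  16. ]]
q [5.21956e+02 2.95567e+02 8.10000e-02] res [[-0.0, 0.3], [0.3, -0.1], [-0.2, -0.1], [-0.1, -0.1]]
[424.99974015 286.7430631  194.8772701 ]
```

```bash
python3 -m handwheel '[{"travel":[-3.5,4,-40],"roll":-3.2},{"travel":[-3.5,4,-80],"roll":-3.2},{"travel":[-3.5,4,-120],"roll":-3.2},{"travel":[-3.5,4,-145],"roll":-3.2},{"travel":[-3.5,4,-153],"roll":-3.2},{"travel":[-3.5,4,-153],"roll":-3.2}]' -1;  python3 -m handwheel '[{"travel":[0,0,0],"roll":0},{"travel":[0,0,0],"roll":0},{"travel":[0,0,0],"roll":0},{"travel":[0,0,0],"roll":0},{"travel":[0,0,0],"roll":0}]' 1; python3 - <<'E'
from h import *
shot("wrist","w2");p,im=shot("scene","s2"); crop(im,140,120,290,230,5,"s2c")
E
```

```text
t: 2.0
eef_pos: [421.6, 290.5, 41.4]
tcp_rot: [-2.798, 1.57, -2.759]
ft_force: [0.0, 0.2, -0.2]
opening: 1.003
t: 2.5
eef_pos: [422.3, 289.9, 42.1]
tcp_rot: [0.529, 1.57, 0.566]
ft_force: [-0.0, -0.0, -0.2]
opening: 0.633
```

View pics/s2c.png

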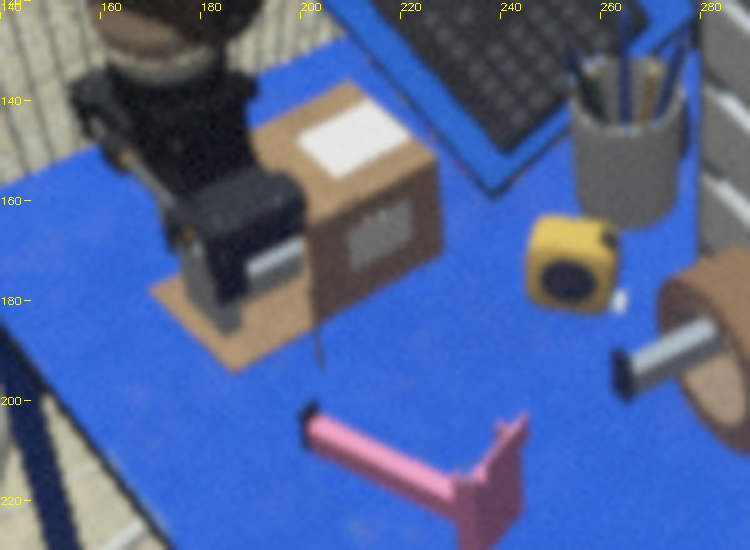

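View pics/w2.png

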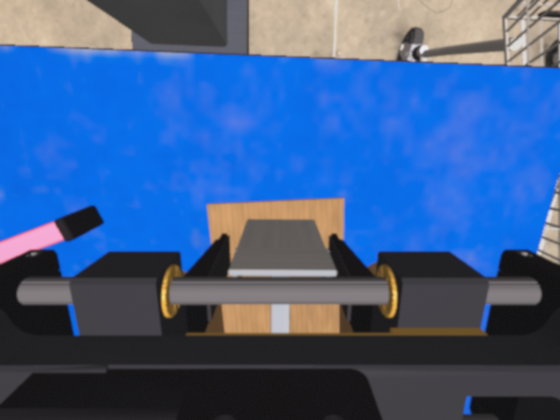

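```bash
python3 -m handwheel '[{"travel":[0,0,0],"roll":0},{"travel":[0,0,0],"roll":0},{"travel":[0,0,0],"roll":0}]' 1; python3 -m handwheel '[{"travel":[-4,0,2],"roll":0},{"travel":[-15,0,4],"roll":0},{"travel":[-30,2,4],"roll":0}]' 1
```

```text
t: 2.9
eef_pos: [422.2, 289.9, 41.8]
tcp_rot: [0.816, 1.571, 0.853]
ft_force: [-0.8, 0.6, 3.7]
opening: 0.525
t: 3.2
eef_pos: [391.1, 291.6, 45.6]
tcp_rot: [-2.88, 1.57, -2.843]
ft_force: [-1.0, -0.2, -3.2]
opening: 0.523
```

```bash
python3 -m handwheel '[{"travel":[-25,3,0],"roll":0},{"travel":[-50,6,2],"roll":0},{"travel":[-75,9,4],"roll":0},{"travel":[-98,12,6],"roll":0},{"travel":[-98,12,6],"roll":0}]' 1; python3 - <<'E'
from h import *
p,im=shot("top","t3"); crop(im,130,180,290,290,5,"t3c");p,im=shot("scene","s3"); crop(im,140,120,290,230,5,"s3c")
E
```

```text
t: 3.7
eef_pos: [290.4, 303.3, 51.8]
tcp_rot: [-2.6, 1.568, -2.56]
ft_force: [0.2, -1.0, -3.0]
opening: 0.527
```

View pics/s3c.png

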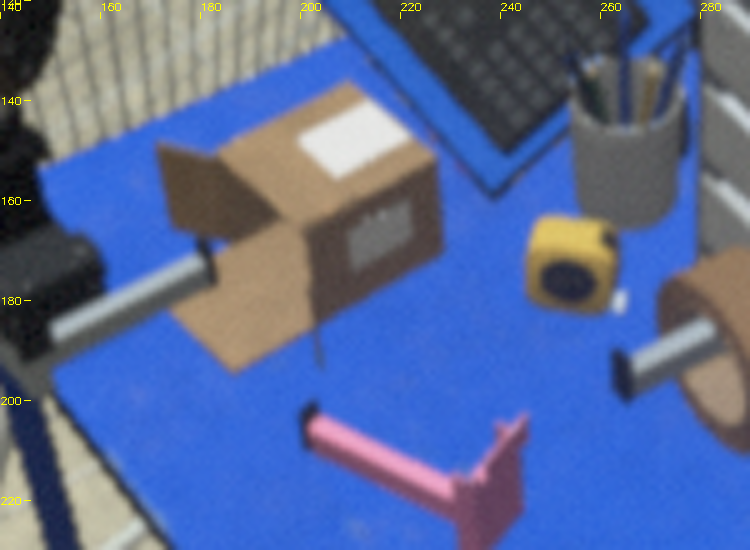

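View pics/t3c.png

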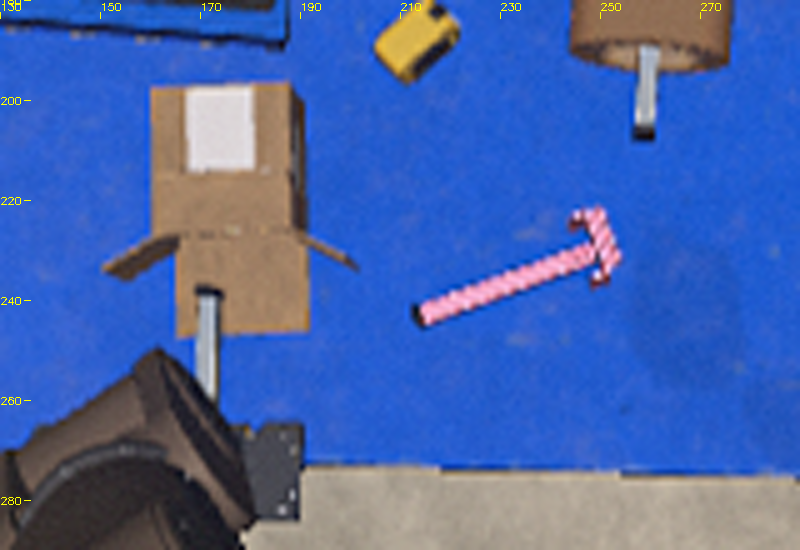

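```bash
python3 -m handwheel '[{"travel":[0,0,45],"roll":0},{"travel":[0,0,90],"roll":-8},{"travel":[5,0,120],"roll":-16},{"travel":[30,-15,120],"roll":-24},{"travel":[50,-40,120],"roll":-32},{"travel":[70,-75,120],"roll":-40},{"travel":[85,-115,120],"roll":-48},{"travel":[100,-155,120],"roll":-56}]' 1 && python3 -m handwheel '[{"travel":[15,-40,0],"roll":-8},{"travel":[25,-80,0],"roll":-16},{"travel":[30,-120,0],"roll":-24},{"travel":[35,-160,0],"roll":-32},{"travel":[40,-200,0],"roll":-40},{"travel":[60,-240,0],"roll":-48},{"travel":[85,-270,0],"roll":-56},{"travel":[110,-278,0],"roll":-64}]' 1
```

```text
t: 4.6
eef_pos: [394.9, 147.1, 171.6]
tcp_rot: [1.158, 1.57, 0.213]
ft_force: [1.3, 0.8, -2.2]
opening: 0.522
t: 5.4
eef_pos: [505.0, -132.7, 171.5]
tcp_rot: [1.287, 1.57, -0.78]
ft_force: [0.3, 0.0, -1.9]
opening: 0.524
```

```bash
python3 -m handwheel '[{"travel":[5,0,0],"roll":-8},{"travel":[10,0,0],"roll":-16},{"travel":[20,0,0],"roll":-24},{"travel":[22,0,0],"roll":-32},{"travel":[22,0,0],"roll":-40},{"travel":[22,0,0],"roll":-48},{"travel":[22,0,0],"roll":-56},{"travel":[22,0,0],"roll":-63.6}]' 1; python3 - <<'E'
from h import *
p,im=shot("top","t4"); crop(im,220,150,380,260,5,"t4c");p,im=shot("scene","s4"); crop(im,220,130,400,270,4,"s4c")
s=env.state(); print(s["eef_pos"],s["joints"],s["tcp_rot"])
E
```

```text
t: 6.2
eef_pos: [526.1, -129.7, 171.4]
tcp_rot: [0.35, 1.571, -2.823]
ft_force: [0.6, 0.2, -2.2]
opening: 0.524
[ 526.14880914 -129.62089307  171.41408171] [-3.63410211e-01  4.24453829e-01  1.81344045e+00 -1.33488488e-04
  9.03771578e-01  1.23545480e+00] [ 0.62598924  1.57066843 -2.54358952]
```

View pics/s4c.png

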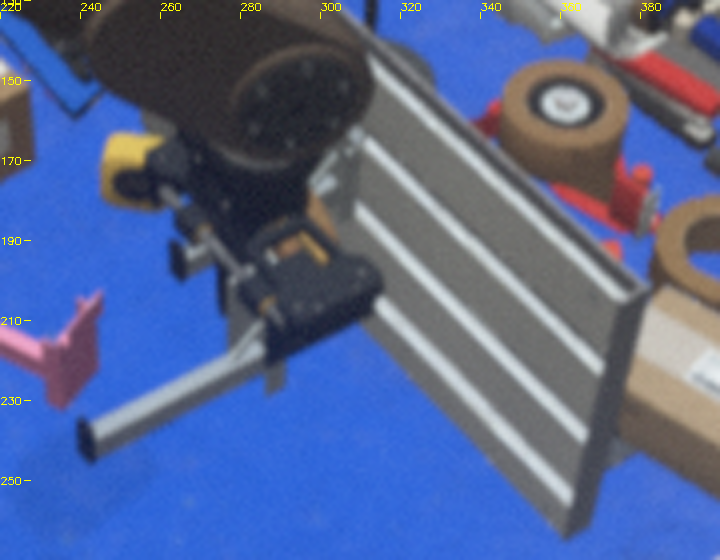

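View pics/t4c.png

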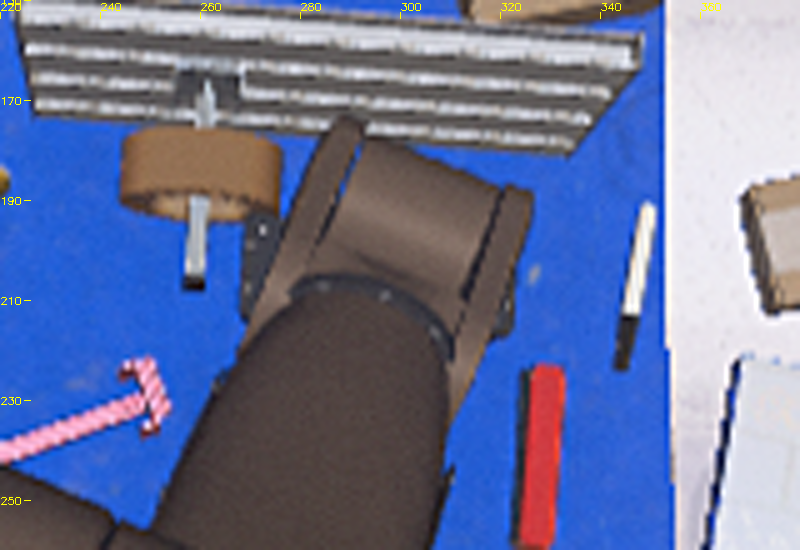

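```bash
python3 -m handwheel '[{"travel":[0,-15,-40],"roll":0},{"travel":[0,-25,-80],"roll":0},{"travel":[0,-25,-115],"roll":0},{"travel":[0,-25,-126],"roll":0},{"travel":[0,-25,-131],"roll":0},{"travel":[0,-25,-131],"roll":0}]' 1 ; python3 -m handwheel '[{"travel":[0,0,0],"roll":0},{"travel":[0,0,0],"roll":0},{"travel":[0,0,0],"roll":0},{"travel":[0,0,0],"roll":0},{"travel":[0,0,0],"roll":0}]' -1;python3 -m handwheel '[{"travel":[0,0,10],"roll":0},{"travel":[0,0,50],"roll":0},{"travel":[0,0,100],"roll":0},{"travel":[-40,0,140],"roll":0},{"travel":[-80,0,160],"roll":0},{"travel":[-80,0,160],"roll":0}]'
python3 - <<'E'
from h import *
import pickle
p,im=shot("wrist","w5"); pickle.dump(p,open("w5.pkl","wb"));p,im=shot("scene","s5"); crop(im,220,130,400,270,4,"s5c")
E
```

```text
t: 6.9
eef_pos: [526.6, -154.3, 41.2]
tcp_rot: [2.65, 1.57, -0.515]
ft_force: [0.6, 0.9, -2.4]
opening: 0.524
t: 7.4
eef_pos: [526.3, -154.2, 41.0]
tcp_rot: [2.621, 1.57, -0.545]
ft_force: [0.0, -0.1, -0.1]
opening: 0.885
t: 8.0
eef_pos: [443.3, -153.9, 204.2]
tcp_rot: [2.609, 1.567, -0.559]
ft_force: [-0.5, -0.0, -0.0]
opening: 1.003
```

View pics/s5c.png

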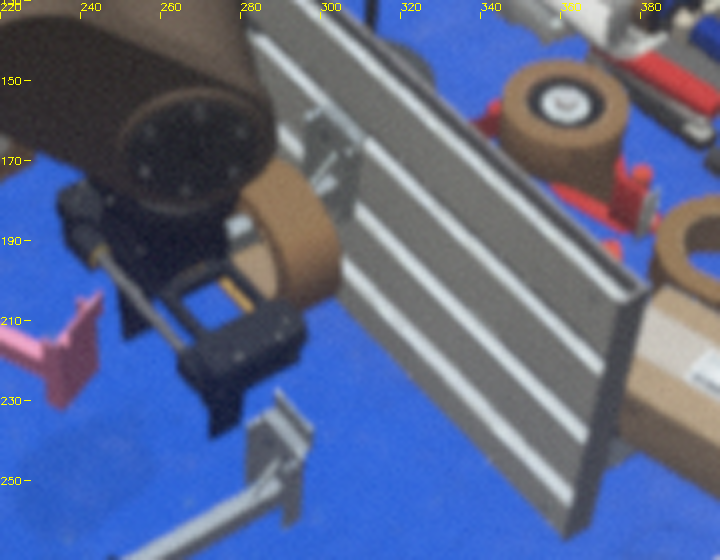

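View pics/w5.png

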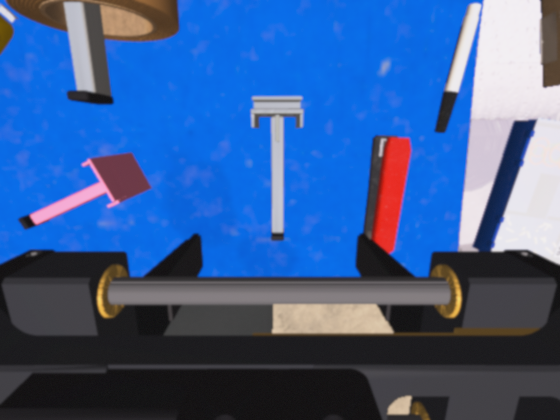

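```bash
python3 - <<'E'
from h import *
import pickle
p=pickle.load(open("w5.pkl","rb")); im=cv2.imread("pics/w5.png")
q=(534.3,-154.2,-.026)
for X in [(9,-22,23),(9,22,23),(-150,8,-42),(-150,-8,-42),(-17,25,-2),(-17,-25,-2)]: print(X,proj(p,W(q,[X],78))[0].round(1))
crop(im,230,80,330,250,4,"w5c")
E
```

```text
(9, -22, 23) [300.5  98. ]
(9, 22, 23) [249.8  97.9]
(-150, 8, -42) [269.3 242.6]
(-150, -8, -42) [282.5 242.6]
(-17, 25, -2) [249.7 129.2]
(-17, -25, -2) [301.2 129.2]
```

View pics/w5c.png

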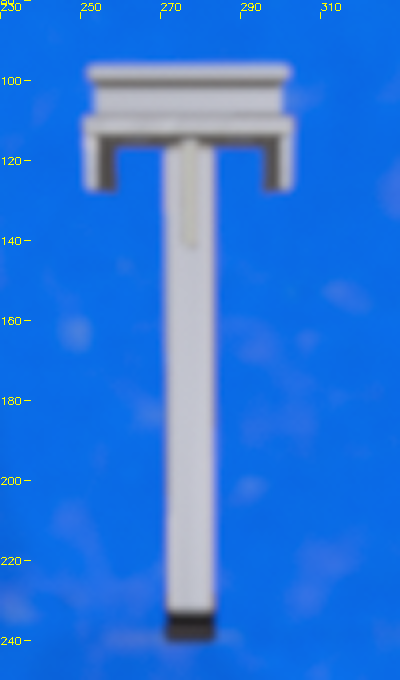

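```bash
python3 - <<'E'
from h import *
import pickle
p=pickle.load(open("w5.pkl","rb"))
w=[(p,(250.5,96.5),(9,22,23)),(p,(302,96.5),(9,-22,23)),(p,(251,127.5),(-17,25,-2)),(p,(303,127.5),(-17,-25,-2)),(p,(271,240),(-150,8,-42)),(p,(283.5,240),(-150,-8,-42))]
q=fit(w,[534,-154,-.03],78)
print(W(q,[(-115,0,-65)],78), env.state()["eef_pos"],env.state()["tcp_rot"],env.state()["joints"])
# panel in same wrist pic?
E
```

```text
q [ 5.35897e+02 -1.55426e+02 -2.30000e-02] res [[0.6, -0.5], [-0.1, -0.6], [-0.0, 0.0], [-0.5, -0.1], [-0.3, 1.4], [0.4, 1.3]]
[[ 420.92654388 -152.8182682    13.        ]] [ 446.03753715 -154.35982697  202.10134394] [ 2.68298431  1.56804575 -0.48476128] [-4.73228874e-01  2.89446277e-01  1.93828451e+00 -4.01425126e-05
  9.11111470e-01  1.12374495e+00]
```

```bash
python3 -m handwheel '[{"travel":[-28,1.7,-40],"roll":0},{"travel":[-28,1.7,-80],"roll":0},{"travel":[-28,1.7,-120],"roll":0},{"travel":[-28,1.7,-160],"roll":0},{"travel":[-28,1.7,-185],"roll":0},{"travel":[-28,1.7,-196],"roll":0},{"travel":[-28,1.7,-199],"roll":0}]' -1 ; python3 -m handwheel '[{"travel":[0,0,0],"roll":0},{"travel":[0,0,0],"roll":0},{"travel":[0,0,0],"roll":0},{"travel":[0,0,0],"roll":0},{"travel":[0,0,0],"roll":0},{"travel":[0,0,0],"roll":0},{"travel":[0,0,0],"roll":0},{"travel":[0,0,0],"roll":0}]' 1;python3 -m handwheel '[{"travel":[0,0,0],"roll":0},{"travel":[0,0,0],"roll":0},{"travel":[0,0,0],"roll":0},{"travel":[0,0,0],"roll":0}]'
```

```text
t: 8.8
eef_pos: [418.1, -152.2, 0.3]
tcp_rot: [-0.447, 1.568, 2.669]
ft_force: [-2.7, 1.8, 9.1]
opening: 1.002
t: 9.6
eef_pos: [418.1, -152.5, 1.7]
tcp_rot: [1.623, 1.571, -1.544]
ft_force: [-0.5, 0.0, 0.0]
opening: 0.38
t: 10.0
eef_pos: [418.1, -152.4, 1.6]
tcp_rot: [0.308, 1.571, -2.859]
ft_force: [-0.2, 0.3, -0.5]
opening: 0.145
```

```bash
python3 -m handwheel '[{"travel":[0,0,0],"roll":0},{"travel":[0,0,10],"roll":0},{"travel":[0,0,30],"roll":0},{"travel":[0,0,60],"roll":0},{"travel":[0,0,70],"roll":0}]' 1;python3 - <<'E'
from h import *
p,im=shot("scene","s6"); crop(im,220,130,400,270,4,"s6c")
E
```

```text
t: 10.5
eef_pos: [418.6, -152.7, 74.0]
tcp_rot: [2.629, 1.568, -0.538]
ft_force: [0.3, 0.3, -2.2]
opening: 0.142
```

View pics/s6c.png

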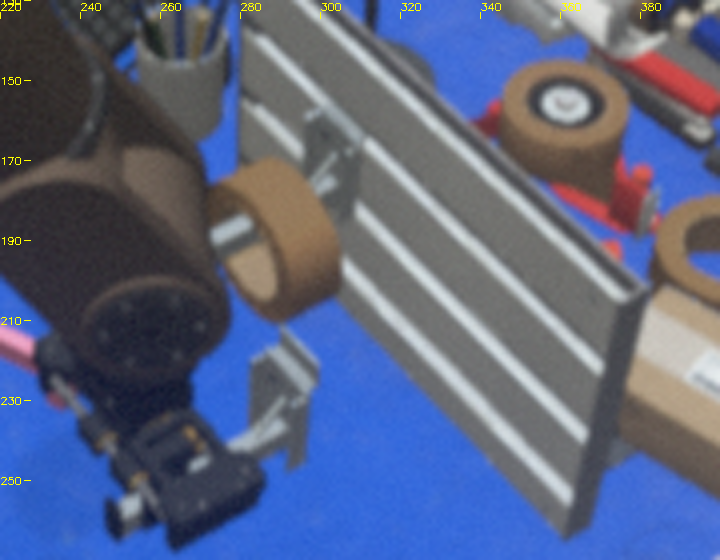

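```bash
cat >> h.py <<'E'
def armW(tcp,yaw,tilt,X,gx=-118,gz=-65,dz=11.4):
    # tilt>0: bar end up (plate down), pivot at grip
    X=np.atleast_2d(X).astype(float); a=X[:,0]-gx; b=X[:,2]-gz
    c,s=np.cos(tilt),np.sin(tilt)
    x=a*c+b*s; z=-a*s+b*c
    cy,sy=np.cos(yaw),np.sin(yaw)
    return np.c_[tcp[0]+cy*x-sy*X[:,1], tcp[1]+sy*x+cy*X[:,1], tcp[2]+dz+z]
E
python3 - <<'E'
from h import *
t=env.state()["eef_pos"]
for a in(0,.1,.2,.3): print(a,proj("scene",armW(t,-.024,a,[(7.5,-22,23),(7.5,22,23),(-2,-25,-78),(-150,-8,-42)])).round(0).tolist())
E
```

```text
0 [[300.0, 221.0], [290.0, 211.0], [296.0, 246.0], [249.0, 259.0]]
0.1 [[302.0, 223.0], [293.0, 213.0], [296.0, 249.0], [250.0, 258.0]]
0.2 [[304.0, 225.0], [294.0, 215.0], [295.0, 252.0], [250.0, 257.0]]
0.3 [[305.0, 228.0], [296.0, 218.0], [293.0, 255.0], [251.0, 256.0]]
```

```bash
python3 - <<'E'
from h import *
import pickle
p=pickle.load(open("w5.pkl","rb")); im=cv2.imread("pics/w5.png")
qr=(689.2+.026*83.5,-97.2+83.5,-.026)
for X in [(-150,8,-42),(-150,-8,-42),(-150,8,-78),(-150,-8,-78),(-143,8,-42),(-143,-8,-42),(-60,7,-53),(-60,-7,-53)]:
    u=proj(p,W(qr,[X],190))[0]; print(X,u.round(1)); cv2.circle(im,tuple(int(v) for v in u.round()),1,(0,0,255),-1)
crop(im,40,0,200,130,5,"w5d")
E
```

```text
(-150, 8, -42) [62.1 98.8]
(-150, -8, -42) [84.4 98.9]
(-150, 8, -78) [ 92.5 103.4]
(-150, -8, -78) [111.7 103.5]
(-143, 8, -42) [60.3 88.4]
(-143, -8, -42) [82.8 88.4]
(-60, 7, -53) [ 50.6 -40.6]
(-60, -7, -53) [ 71.3 -40.5]
```

View pics/w5d.png

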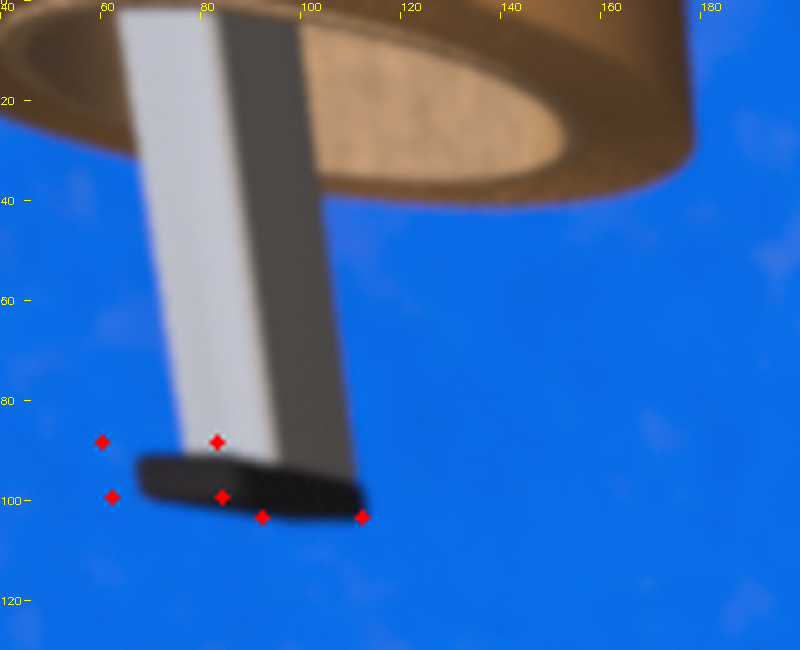

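```bash
python3 -m handwheel '[{"travel":[10,-10,20],"roll":8},{"travel":[20,-20,20],"roll":16},{"travel":[30,-30,20],"roll":24},{"travel":[30,-40,20],"roll":32},{"travel":[30,-45,20],"roll":40},{"travel":[35,-47,20],"roll":48},{"travel":[45,-47,20],"roll":56},{"travel":[60,-47,20],"roll":64}]' 1;python3 -m handwheel '[{"travel":[20,0,0],"roll":8},{"travel":[45,0,0],"roll":16},{"travel":[65,0,0],"roll":24},{"travel":[81,0,-10],"roll":26},{"travel":[81,0,-40],"roll":26},{"travel":[81,0,-70],"roll":26},{"travel":[81,0,-88],"roll":26},{"travel":[81,0,-91],"roll":26}]'
python3 - <<'E'
from h import *
import pickle
print(env.state()["joints"], env.state()["eef_pos"])
p,im=shot("wrist","w7"); pickle.dump(p,open("w7.pkl","wb"));p,im=shot("scene","s7"); crop(im,220,130,400,270,4,"s7c")
E
```

```text
t: 11.35
eef_pos: [477.8, -199.4, 90.7]
tcp_rot: [-1.523, 1.569, 2.715]
ft_force: [-0.0, 0.5, -2.3]
opening: 0.142
t: 12.15
eef_pos: [559.0, -199.3, 0.1]
tcp_rot: [-2.179, 1.57, 2.508]
ft_force: [-9.8, 5.3, 41.1]
opening: 0.147
[-4.53770751e-01  7.29334744e-01  1.80552384e+00  1.77850361e-04
  6.07292552e-01 -4.28530500e-01] [ 5.59026890e+02 -1.99294718e+02  1.45037500e-01]
```

View pics/s7c.png

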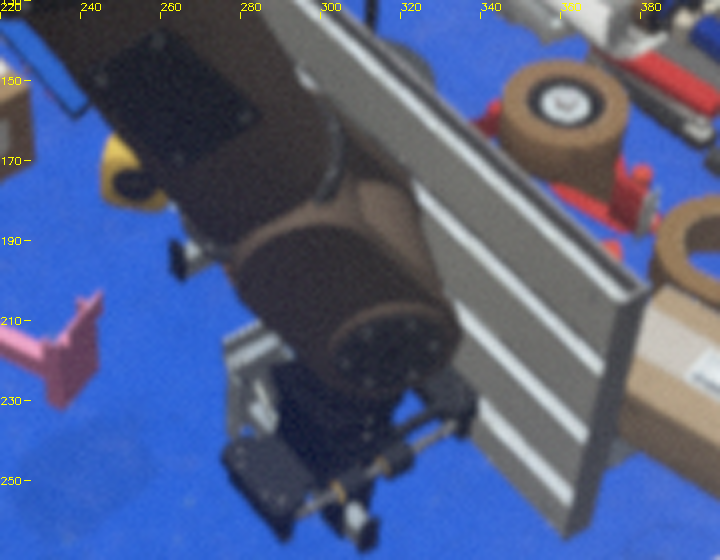

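View pics/w7.png

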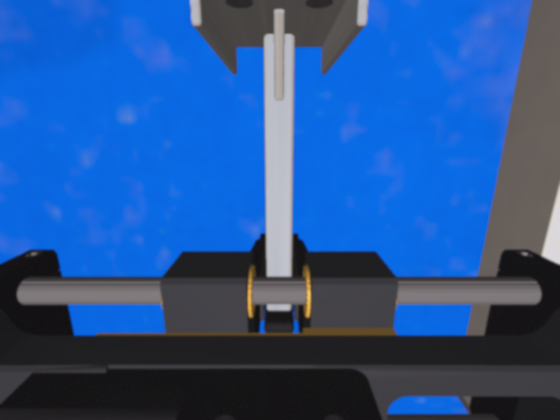

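```bash
python3 -m handwheel '[{"travel":[0,0,2],"roll":0},{"travel":[0,0,2],"roll":0},{"travel":[0,0,2],"roll":0}]' 1; python3 - <<'E'
from h import *
import pickle
p=pickle.load(open("w7.pkl","rb"));t=(559,-199.3,.15)
print(proj(p,armW(t,1.545,0,[(-4,25,3),(-4,-25,3),(-17,25,-2),(-17,-25,-2),(-143,0,-42)])).round(0))
print(env.state()["eef_pos"])
E
```

```text
t: 12.55
eef_pos: [559.0, -199.4, 2.1]
tcp_rot: [-1.979, 1.57, 2.708]
ft_force: [-0.3, -0.3, -2.9]
opening: 0.144
[[180. -42.]
 [375. -42.]
 [190.  22.]
 [365.  22.]
 [278. 320.]]
[ 558.96320924 -199.42767238    2.12789556]
```

```bash
python3 -m handwheel '[{"travel":[0,20,0],"roll":0},{"travel":[0,40,0],"roll":0},{"travel":[0,58,0],"roll":0},{"travel":[0,63,0],"roll":0},{"travel":[0,63,0],"roll":0}]' 1; python3 - <<'E'
from h import *
for th in range(0,50,5):
    a=np.radians(th); x=125.5*np.cos(a)+88*np.sin(a); z=88*np.cos(a)-125.5*np.sin(a)
    print(th,"TCP y",round(-10.3-x,1),"z",round(109-z-11.4,1))
p,im=shot("top","t8"); crop(im,220,150,380,260,5,"t8c");p,im=shot("scene","s8"); crop(im,220,130,400,270,4,"s8c")
E
```

```text
t: 13.05
eef_pos: [559.3, -135.8, 2.6]
tcp_rot: [0.691, 1.571, -0.904]
ft_force: [0.5, -0.6, -2.7]
opening: 0.147
0 TCP y -135.8 z 9.6
5 TCP y -143.0 z 20.9
10 TCP y -149.2 z 32.7
15 TCP y -154.3 z 45.1
20 TCP y -158.3 z 57.8
25 TCP y -161.2 z 70.9
30 TCP y -163.0 z 84.1
35 TCP y -163.6 z 97.5
40 TCP y -163.0 z 110.9
45 TCP y -161.3 z 124.1
```

View pics/s8c.png

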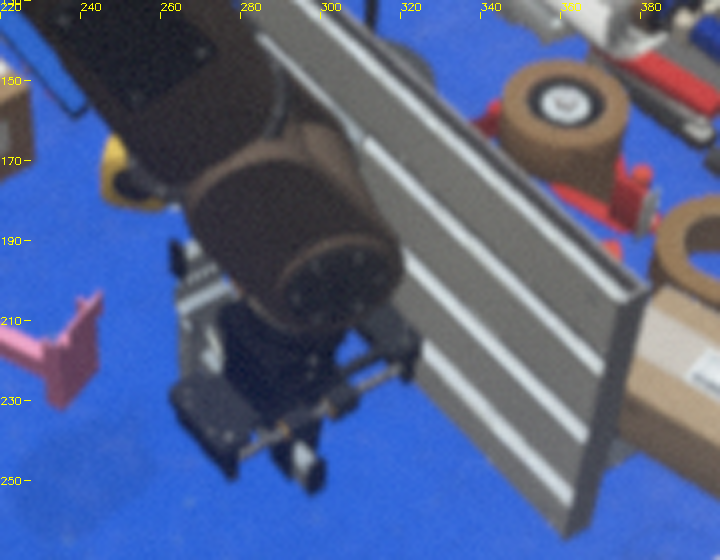

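View pics/t8c.png

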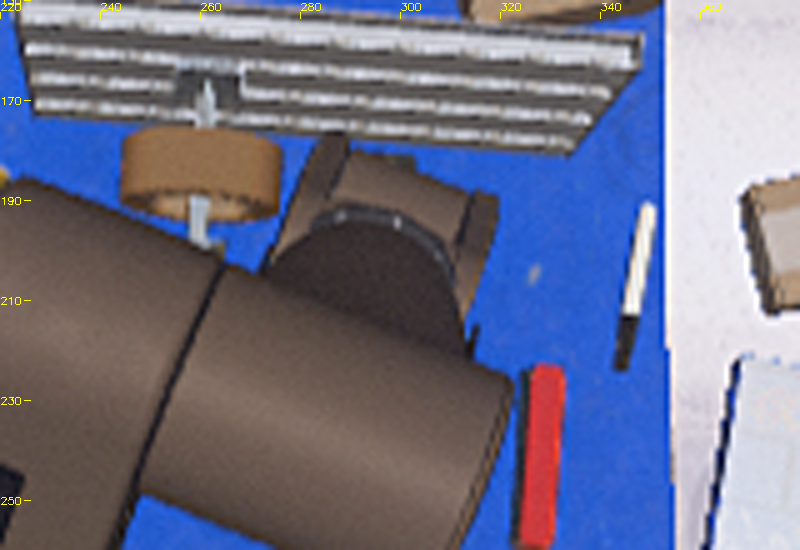

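```bash
python3 -m handwheel '[{"travel":[0,0,5],"roll":0},{"travel":[0,-3,12],"roll":0},{"travel":[0,-7,18],"roll":0},{"travel":[0,-10,24],"roll":0},{"travel":[0,-13,30],"roll":0}]' 1; python3 - <<'E'
from h import *
import pickle
p,im=shot("wrist","w9"); pickle.dump(p,open("w9.pkl","wb"))
t=env.state()["eef_pos"]
for a in (0,.09,.17,.26): print(a,proj(p,armW(t,1.545,a,[(-4,25,3),(-4,-25,3),(-17,25,-2),(-17,-25,-2)])).round(0).tolist())
E
```

```text
t: 13.65
eef_pos: [559.1, -150.0, 33.4]
tcp_rot: [1.268, 1.57, -0.329]
ft_force: [-0.3, 1.1, -3.6]
opening: 0.147
0 [[181.0, -42.0], [377.0, -42.0], [190.0, 23.0], [367.0, 23.0]]
0.09 [[191.0, -45.0], [367.0, -44.0], [198.0, 14.0], [360.0, 14.0]]
0.17 [[199.0, -43.0], [359.0, -43.0], [204.0, 10.0], [354.0, 11.0]]
0.26 [[207.0, -37.0], [351.0, -37.0], [210.0, 10.0], [348.0, 10.0]]
```

View pics/w9.png

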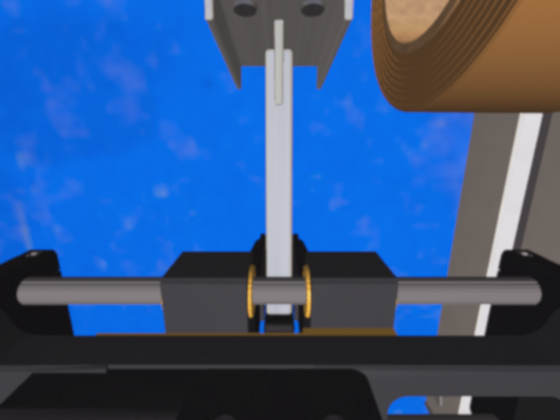

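```bash
python3 -m handwheel '[{"travel":[0,-3,8],"roll":0},{"travel":[0,-6,18],"roll":0},{"travel":[0,-9,28],"roll":0},{"travel":[0,-11,38],"roll":0},{"travel":[0,-13,48],"roll":0},{"travel":[0,-13.5,58],"roll":0}]' 1; python3 - <<'E'
from h import *
import pickle
p,im=shot("wrist","w10"); pickle.dump(p,open("w10.pkl","wb"));p2,im2=shot("scene","s10"); crop(im2,220,130,400,270,4,"s10c")
t=env.state()["eef_pos"]
for a in (.3,.4,.5,.6,.7,.8): print(a,proj(p,armW(t,1.545,a,[(-4,25,3),(-4,-25,3),(-17,25,-2),(-17,-25,-2)])).round(0).tolist())
E
```

```text
t: 14.3
eef_pos: [559.1, -163.1, 91.6]
tcp_rot: [1.496, 1.571, -0.1]
ft_force: [0.3, 1.3, -5.8]
opening: 0.146
0.3 [[210.0, -35.0], [348.0, -35.0], [213.0, 10.0], [346.0, 10.0]]
0.4 [[217.0, -25.0], [341.0, -24.0], [219.0, 14.0], [340.0, 14.0]]
0.5 [[223.0, -13.0], [335.0, -13.0], [224.0, 21.0], [335.0, 21.0]]
0.6 [[228.0, 0.0], [330.0, 0.0], [228.0, 29.0], [330.0, 30.0]]
0.7 [[232.0, 14.0], [326.0, 14.0], [232.0, 39.0], [326.0, 39.0]]
0.8 [[236.0, 28.0], [322.0, 28.0], [235.0, 50.0], [323.0, 50.0]]
```

View pics/w10.png

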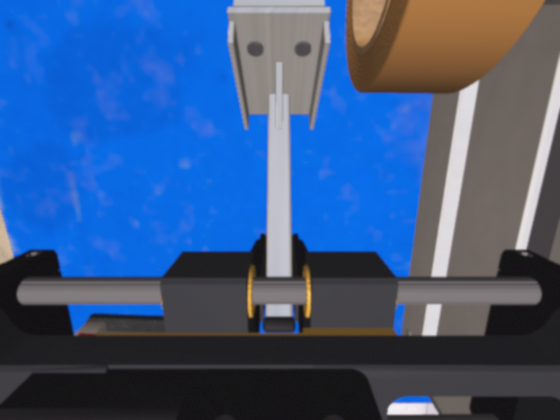

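View pics/s10c.png

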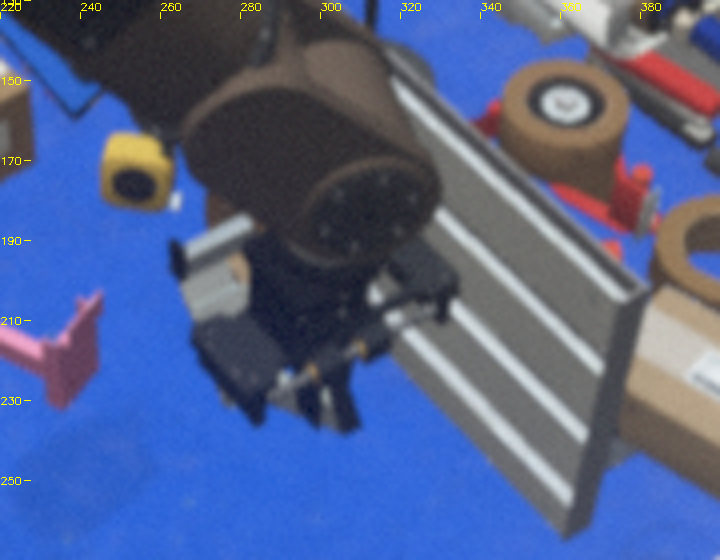

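```bash
python3 -m handwheel '[{"travel":[0,0,8],"roll":0},{"travel":[0,1,15],"roll":0},{"travel":[0,1,18],"roll":0},{"travel":[0,1,18],"roll":0}]' 1; python3 - <<'E'
from h import *
import pickle
p,im=shot("wrist","w11"); pickle.dump(p,open("w11.pkl","wb"));crop(im,180,0,380,150,4,"w11c")
t=env.state()["eef_pos"]; print(t)
for a in (.6,.65,.7,.75,.8): print(a,proj(p,armW(t,1.545,a,[(-4,25,3),(-4,-25,3),(-17,25,-2),(-17,-25,-2),(7.5,22,23),(-17,25,-78),(-17,-25,-78)])).round(0).tolist())
E
```

```text
t: 14.8
eef_pos: [559.2, -161.9, 109.1]
tcp_rot: [1.418, 1.57, -0.178]
ft_force: [0.4, 0.3, -2.8]
opening: 0.148
[ 559.16553961 -161.88957802  108.79896254]
0.6 [[227.0, 1.0], [329.0, 1.0], [227.0, 30.0], [329.0, 30.0], [228.0, -63.0], [244.0, 123.0], [312.0, 123.0]]
0.65 [[229.0, 8.0], [327.0, 8.0], [229.0, 34.0], [327.0, 35.0], [231.0, -52.0], [245.0, 128.0], [311.0, 128.0]]
0.7 [[231.0, 14.0], [325.0, 15.0], [231.0, 39.0], [325.0, 40.0], [233.0, -42.0], [245.0, 133.0], [311.0, 133.0]]
0.75 [[233.0, 21.0], [323.0, 22.0], [233.0, 45.0], [323.0, 45.0], [235.0, -32.0], [246.0, 138.0], [310.0, 138.0]]
0.8 [[235.0, 28.0], [321.0, 29.0], [234.0, 50.0], [322.0, 50.0], [237.0, -21.0], [246.0, 143.0], [310.0, 143.0]]
```

View pics/w11c.png

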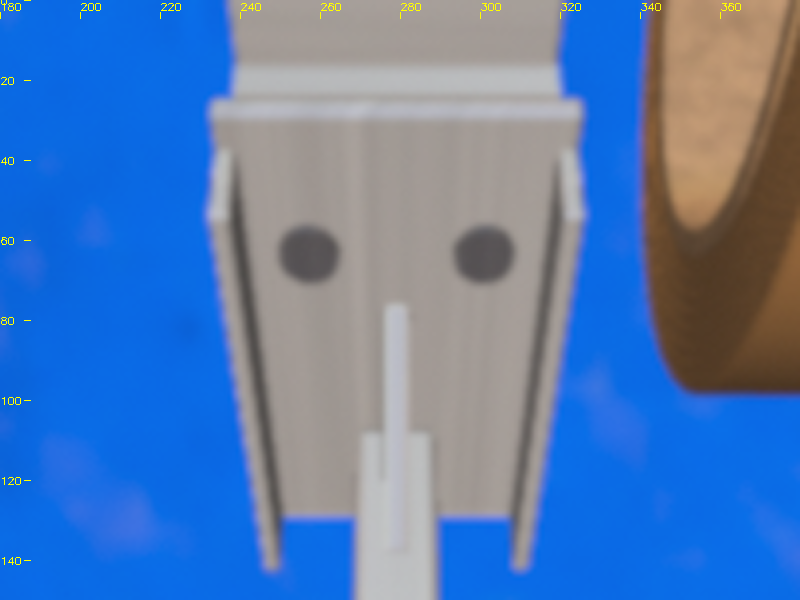

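```bash
python3 -m handwheel '[{"travel":[0,-12,-4],"roll":0},{"travel":[-5,-35,-4],"roll":0},{"travel":[-30,-50,10],"roll":-8},{"travel":[-50,-50,30],"roll":-16},{"travel":[-65,-45,55],"roll":-24},{"travel":[-75,-40,80],"roll":-32},{"travel":[-80,-35,100],"roll":-40},{"travel":[-80,-30,106],"roll":-48}]' 1; python3 -m handwheel '[{"travel":[0,4,0],"roll":-8},{"travel":[0,8,0],"roll":-16},{"travel":[0,12,0],"roll":-24},{"travel":[0,13,0],"roll":-32},{"travel":[0,13,0],"roll":-40},{"travel":[0,13,0],"roll":-42},{"travel":[0,13,0],"roll":-42}]' 1;python3 - <<'E'
from h import *
import pickle
t=env.state(); print(t["eef_pos"],t["joints"])
p,im=shot("wrist","w12"); pickle.dump(p,open("w12.pkl","wb"));p2,im2=shot("scene","s12"); crop(im2,220,110,400,270,4,"s12c")
E
```

```text
t: 15.65
eef_pos: [479.0, -192.9, 216.4]
tcp_rot: [1.875, 1.568, -0.566]
ft_force: [0.3, 0.5, -3.0]
opening: 0.146
t: 16.35
eef_pos: [479.0, -179.6, 214.2]
tcp_rot: [-0.333, 1.57, 2.782]
ft_force: [-0.1, 0.3, -2.8]
opening: 0.144
[ 478.96732064 -179.55370806  214.23615178] [-4.87803147e-01  3.31152691e-01  1.83291731e+00 -1.14957345e-04
  9.78261990e-01  1.10922711e+00]
```

View pics/w12.png

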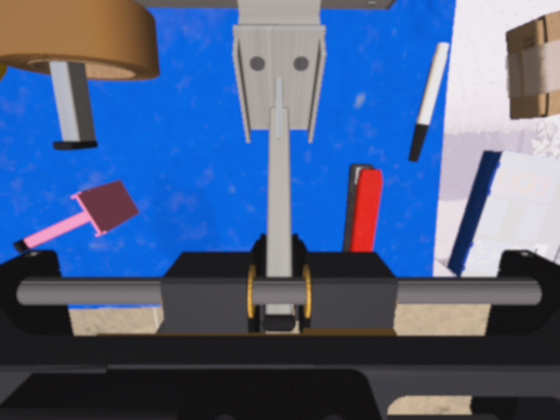

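View pics/s12c.png

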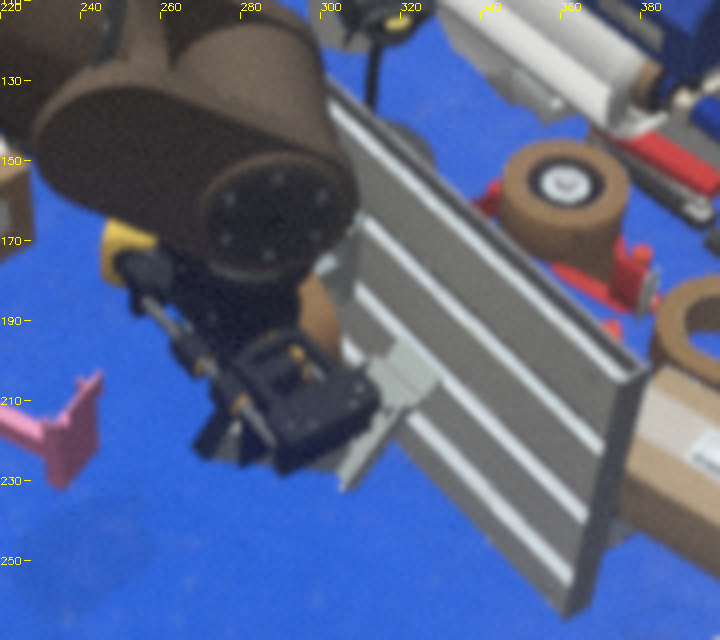

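```bash
python3 - <<'E'
from h import *
crop(cv2.imread("pics/w12.png"),200,0,400,150,4,"w12c")
crop(cv2.imread("pics/s12.png"),290,150,350,240,8,"s12d")
E
```

```text
(no output)
```

View pics/w12c.png

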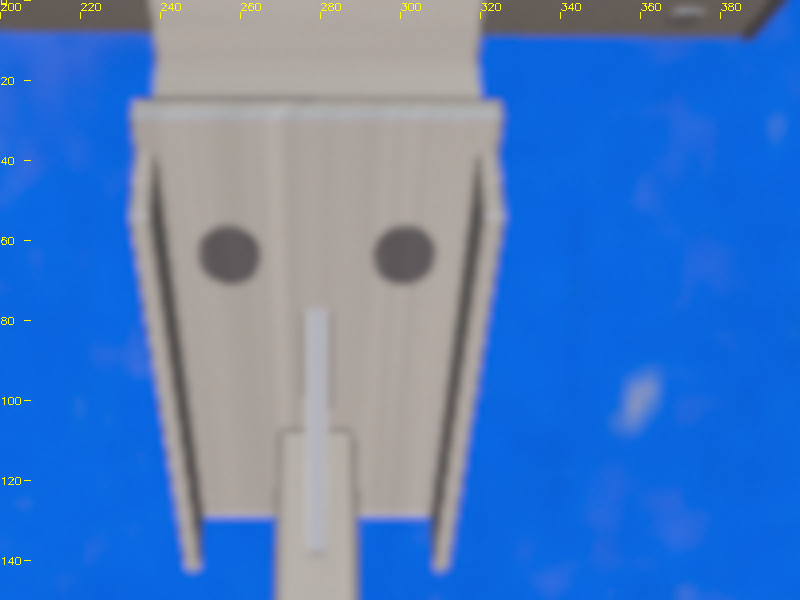

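View pics/s12d.png

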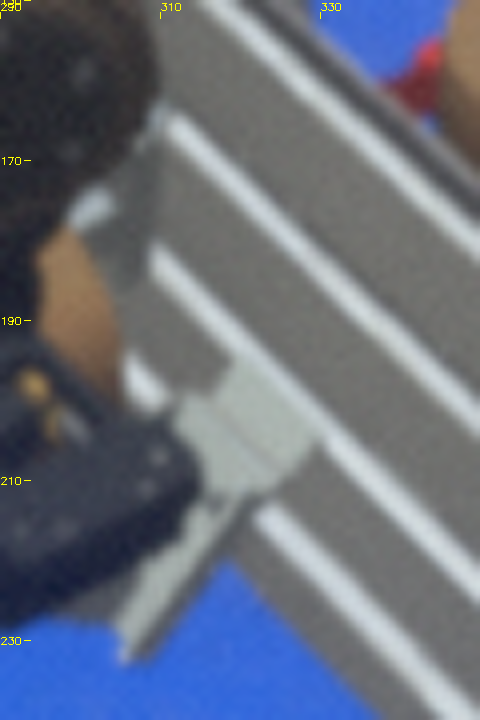

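```bash
python3 - <<'E'
from h import *
import pickle
p=pickle.load(open("w12.pkl","rb")); t=np.array([478.97,-179.55,214.24])
O=[(p,(232.7,29),(-4,25,3)),(p,(325.5,29),(-4,-25,3)),(p,(232.5,54),(-17,25,-2)),(p,(325.7,54),(-17,-25,-2)),(p,(246.5,142.5),(-17,25,-78)),(p,(311.5,142.5),(-17,-25,-78)),
("scene",(319.5,194.5),(7.5,22,23)),("scene",(330,205.5),(7.5,-22,23))]
for sub in(O,O[:6]):
    f=lambda q:np.concatenate([proj(c,armW(t+[0,q[4],0],q[0],q[1],[X],q[2],q[3]))[0]-uv for c,uv,X in sub]+[[(q[2]+118)/4,(q[3]+65)/4,q[4]/2]])
    r=least_squares(f,[-.026,.75,-118,-65,0],x_scale=[.05,.05,5,5,3]); print(r.x.round(3),r.fun.round(1))
    print("origin",armW(t+[0,r.x[4],0],r.x[0],r.x[1],[(0,0,0)],r.x[2],r.x[3]).round(1), "P-O model", t+[0,0,11.4]-armW(t,r.x[0],r.x[1],[(0,0,0)],r.x[2],r.x[3])[0])
# panel bottom corner in wrist
print(ray(p,387,9.5,0),ray(p,220,7.5,0), W((689.2,-97.2,-.026),[(0,-210,0)]))
E
```

```text
[-2.50000e-02  6.93000e-01 -1.13479e+02 -6.08860e+01 -1.04100e+00] [-0.1  0.1 -0.   0.1 -0.2 -0.   0.  -0.  -0.2  0.  -0.1  0.   1.3  0.7
  1.  -0.3  1.1  1.  -0.5]
origin [[ 605.1 -183.7  200. ]] P-O model [-126.15922946    3.15562565   25.65854461]
[-2.60000e-02  6.97000e-01 -1.13755e+02 -6.09740e+01 -9.72000e-01] [ 0.1  0.  -0.1  0.1  0.  -0.2 -0.  -0.1 -0.1  0.  -0.1  0.1  1.1  1.
 -0.5]
origin [[ 605.3 -183.8  199.4]] P-O model [-126.32221742    3.28595694   26.26609025]
[ 681.06404519 -309.01042178    0.        ] [ 687.7967491  -119.13510338    0.        ] [[ 683.74061514 -307.129024      0.        ]]
```

```bash
python3 -m handwheel '[{"travel":[20,0,-5],"roll":0},{"travel":[40,0,-9.7],"roll":0},{"travel":[52,0,-9.7],"roll":0},{"travel":[55,0,-9.7],"roll":0},{"travel":[55,0,-9.7],"roll":0}]' 1;python3 - <<'E'
from h import *
import pickle
t=env.state(); print(t["eef_pos"],t["ft_force"])
p2,im2=shot("scene","s13"); crop(im2,290,130,370,230,7,"s13d")
p,im=shot("wrist","w13"); pickle.dump(p,open("w13.pkl","wb"));
E
```

```text
t: 16.95
eef_pos: [534.0, -178.9, 204.8]
tcp_rot: [-0.151, 1.57, 2.966]
ft_force: [-0.7, -0.1, -3.1]
opening: 0.146
[ 533.981439   -178.93429811  204.81547261] [-0.72717869 -0.05259944 -3.13055468]
```

View pics/s13d.png

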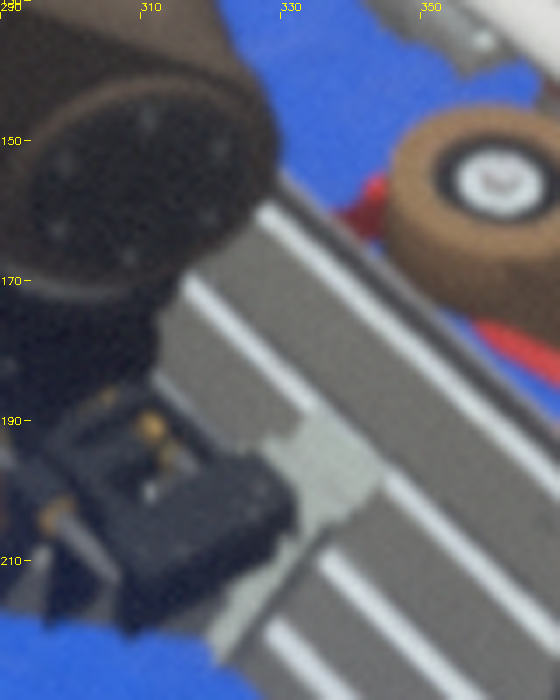

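View pics/w13.png

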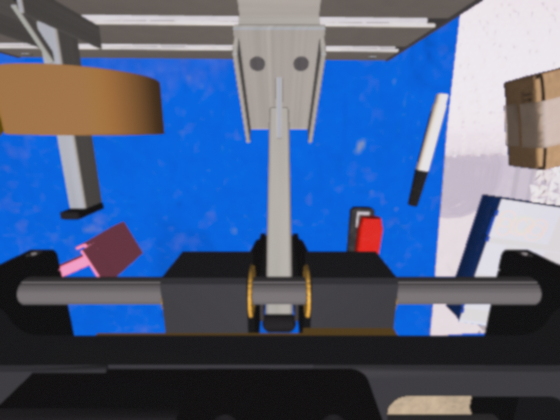

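```bash
python3 - <<'E'
from h import *
import pickle
im=cv2.imread("pics/s13.png"); 
q=(689.2,-97.2,-.026)
big=cv2.resize(im[130:260,290:390],None,fx=6,fy=6,interpolation=cv2.INTER_CUBIC)
def ln(c,A,B,off,b,col,s=6):
    u=proj(c,np.vstack([A,B])); a=[tuple(int(v) for v in (x-off)*s) for x in u]; cv2.line(b,a[0],a[1],col,1)
for z in(190,208): ln("scene",W(q,[(0,-60,z)]),W(q,[(0,-210,z)]),(290,130),big,(0,0,255) if z==190 else (0,255,0))
t=np.array([533.98,-178.93,204.8])
for y in(22,-22):ln("scene",armW(t,-.026,.695,[(9,y,23)],-113.6,-60.9),armW(t,-.026,.695,[(9,-y,23)],-113.6,-60.9),(290,130),big,(255,0,255))
cv2.imwrite("pics/s13m.png",big)
p=pickle.load(open("w13.pkl","rb")); crop(cv2.imread("pics/w13.png"),220,0,480,80,3,"w13c")
for z in(0,40,58,115,133,190): print(z,proj(p,W(q,[(0,-150,z),(0,-210,z),(0,70,z)])).round(1).tolist())
E
```

```text
0 [[333.8, 57.8], [385.8, 57.9], [142.9, 57.3]]
40 [[340.9, 48.5], [399.5, 48.7], [125.5, 48.0]]
58 [[344.7, 43.5], [406.9, 43.7], [116.2, 43.0]]
115 [[360.5, 22.7], [437.7, 22.9], [77.3, 22.0]]
133 [[367.3, 13.9], [450.7, 14.2], [60.8, 13.1]]
190 [[398.4, -26.8], [510.9, -26.5], [-15.5, -28.0]]
```

View pics/s13m.png

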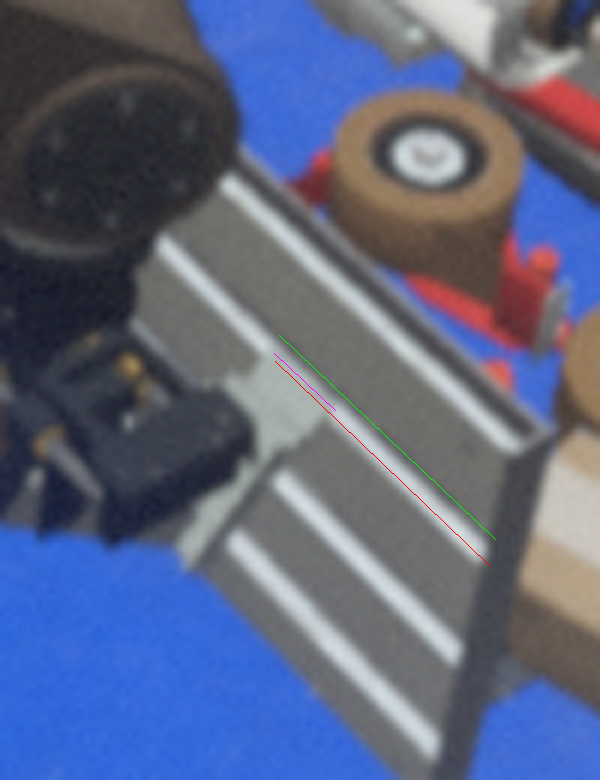

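View pics/w13c.png

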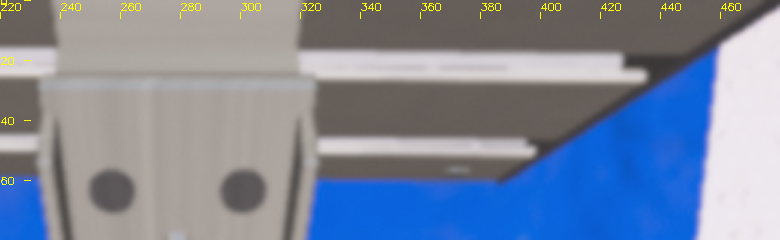

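```bash
python3 -m handwheel '[{"travel":[6,0,0.5],"roll":0},{"travel":[11,0,1],"roll":0},{"travel":[11,0,1],"roll":0}]' 1; python3 -m handwheel '[{"travel":[3,0,4],"roll":0},{"travel":[7,0,8],"roll":0},{"travel":[8,0,8],"roll":0},{"travel":[8,0,8],"roll":0}]' 1
```

```text
t: 17.35
eef_pos: [545.8, -179.1, 206.2]
tcp_rot: [2.748, 1.57, -0.418]
ft_force: [-0.4, -0.3, -2.5]
opening: 0.145
t: 17.75
eef_pos: [553.3, -178.9, 214.1]
tcp_rot: [2.435, 1.57, -0.732]
ft_force: [0.5, -0.5, -2.9]
opening: 0.147
```

```bash
python3 -m handwheel '[{"travel":[1.5,0,0],"roll":0},{"travel":[3,0,0],"roll":0},{"travel":[3,0,0],"roll":0}]' 1; python3 - <<'E'
from h import *
p2,im2=shot("scene","s14"); crop(im2,290,130,370,230,7,"s14d")
p,im=shot("wrist","w14"); crop(im,220,0,360,150,5,"w14c")
E
```

```text
t: 18.05
eef_pos: [556.3, -179.0, 213.9]
tcp_rot: [0.378, 1.571, -2.789]
ft_force: [0.2, 0.3, -3.1]
opening: 0.146
```

View pics/s14d.png

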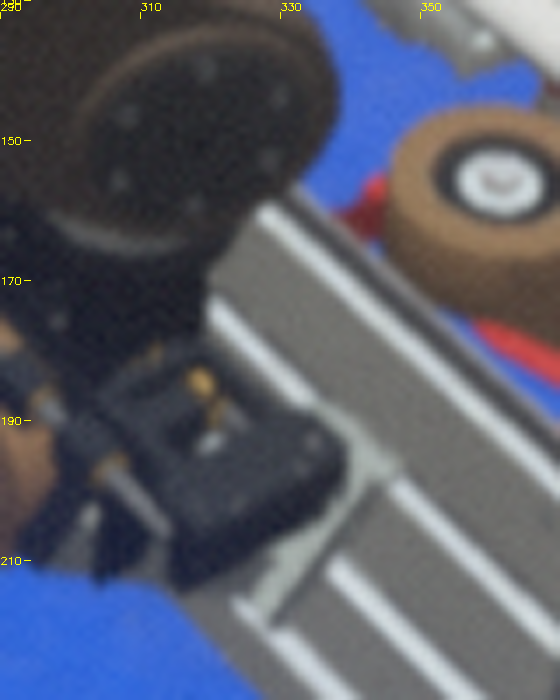

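View pics/w14c.png

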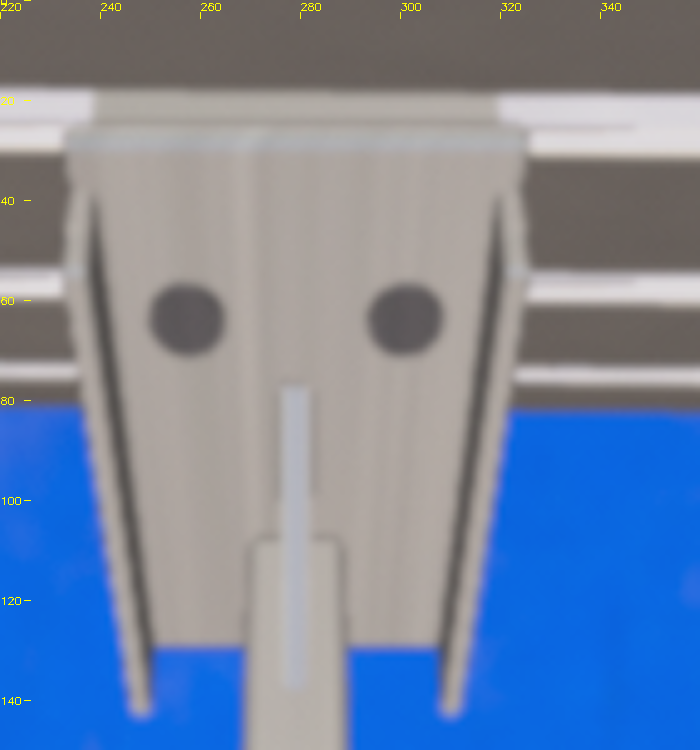

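```bash
python3 -m handwheel '[{"travel":[-1,0,-2],"roll":0},{"travel":[-1.5,0,-6],"roll":0},{"travel":[-2,0,-12],"roll":0},{"travel":[-2,0,-20],"roll":0},{"travel":[-2,0,-28],"roll":0},{"travel":[-2,0,-28],"roll":0}]' 1; python3 - <<'E'
from h import *
p2,im2=shot("scene","s15"); crop(im2,290,130,370,230,7,"s15d")
p,im=shot("wrist","w15"); crop(im,220,0,360,150,5,"w15c")
E
```

```text
t: 18.75
eef_pos: [554.4, -179.0, 184.9]
tcp_rot: [-1.942, 1.571, 1.174]
ft_force: [2.7, -0.1, -0.8]
opening: 0.153
```

View pics/s15d.png

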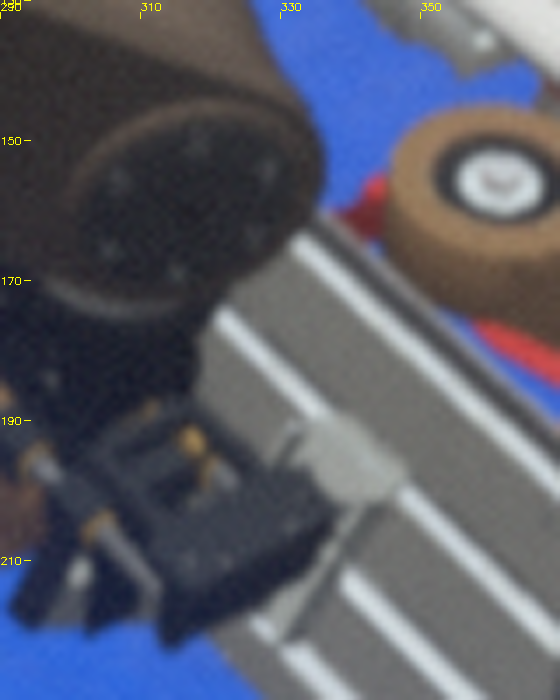

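View pics/w15c.png

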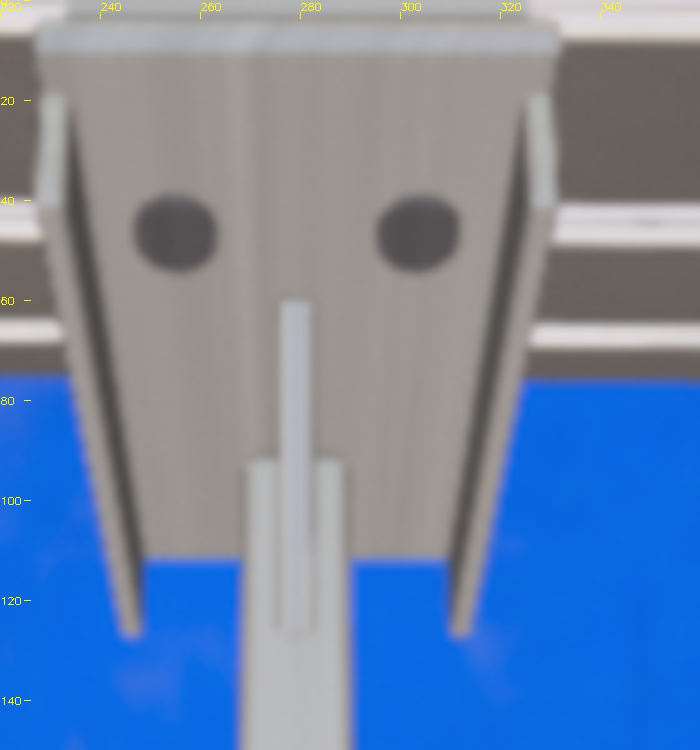

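```bash
cat > f.py <<'E'
from h import *
def armfit(p,t,top,tip,bot):
    O=[(p,(top[0],top[2]),(-4,25,3)),(p,(top[1],top[2]),(-4,-25,3)),(p,(tip[0],tip[2]),(-17,25,-2)),(p,(tip[1],tip[2]),(-17,-25,-2)),(p,(bot[0],bot[2]),(-17,25,-78)),(p,(bot[1],bot[2]),(-17,-25,-78))]
    t=np.array(t)
    f=lambda q:np.concatenate([proj(c,armW(t+[0,q[4],0],q[0],q[1],[X],q[2],q[3]))[0]-uv for c,uv,X in O]+[[(q[2]+113.6)/4,(q[3]+61)/4,q[4]/2]])
    r=least_squares(f,[-.026,.5,-113.6,-61,0],x_scale=[.05,.05,5,5,3]); print(r.x.round(3),r.fun.round(1))
    o=armW(t+[0,r.x[4],0],r.x[0],r.x[1],[(0,0,0)],r.x[2],r.x[3])[0]; print("origin",o.round(1),"rel face/edge",(o[0]-684.5).round(1),(o[2]-190).round(1))
E
python3 - <<'E'
from f import *
p=optics.camera_params("wrist")
armfit(p,env.state()["eef_pos"],(227,331.2,9.5),(227.2,331,41),(244.6,313.4,126.5))
E
```

```text
[-2.50000e-02  5.39000e-01 -1.15036e+02 -6.03650e+01 -9.79000e-01] [-0.3  0.4  0.4  0.5 -0.1 -0.5  0.1 -0.4 -0.1 -0.  -0.2 -0.  -0.4  0.2
 -0.5]
origin [ 683.7 -183.1  189.6] rel face/edge -0.8 -0.4
```

```bash
python3 -m handwheel '[{"travel":[0.5,0,-8],"roll":0},{"travel":[1,0,-16],"roll":0},{"travel":[2,0,-24],"roll":0},{"travel":[4,0,-32],"roll":0},{"travel":[6,0,-40],"roll":0},{"travel":[7.5,0,-46],"roll":0},{"travel":[7.5,0,-46],"roll":0}]' 1; python3 - <<'E'
from h import *
p2,im2=shot("scene","s16"); crop(im2,290,130,370,230,7,"s16d")
p,im=shot("wrist","w16"); crop(im,220,0,360,150,5,"w16c")
E
```

```text
t: 19.55
eef_pos: [561.1, -178.8, 138.7]
tcp_rot: [-0.317, 1.568, 2.799]
ft_force: [-4.6, -0.7, -2.9]
opening: 0.146
```

View pics/s16d.png

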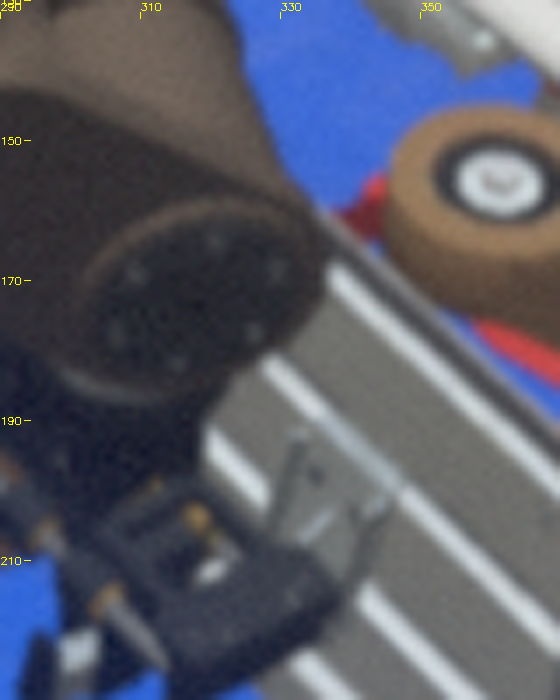

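View pics/w16c.png

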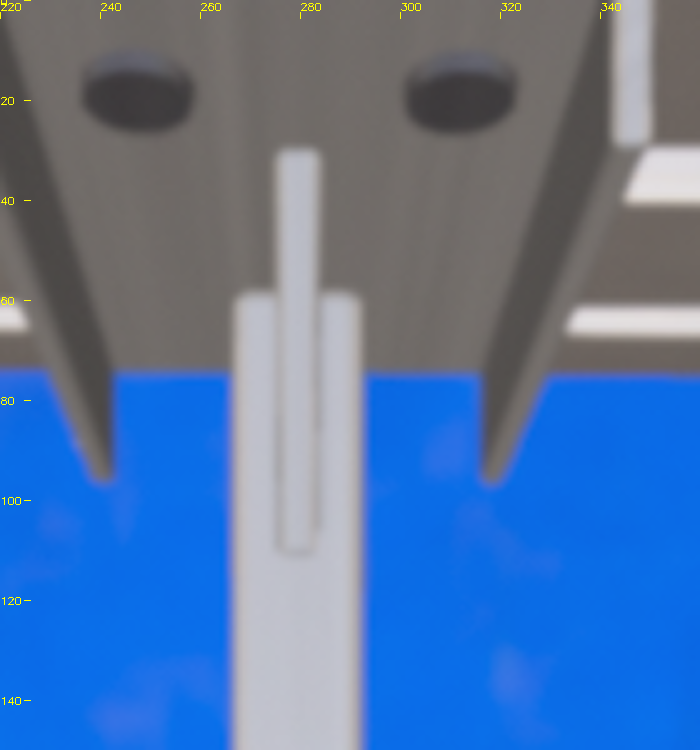

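```bash
python3 -m handwheel '[{"travel":[2.5,0,-7],"roll":0},{"travel":[5,0,-13],"roll":0},{"travel":[7,0,-18],"roll":0},{"travel":[8.5,0,-22],"roll":0},{"travel":[8.5,0,-22],"roll":0}]' 1; python3 - <<'E'
from h import *
p2,im2=shot("scene","s17"); crop(im2,290,130,370,230,7,"s17d")
p,im=shot("wrist","w17"); crop(im,200,0,360,150,5,"w17c")
s=env.state();print(s["ft_force"],s["moment"],s["eef_pos"])
t=s["eef_pos"]
for a in(-.05,0,.05,.1): print(a,proj(p,armW(t,-.026,a,[(-17,25,-78),(-17,-25,-78),(-17,-25,-2)],-115,-60.5)).round(1).tolist())
E
```

```text
t: 20.15
eef_pos: [570.4, -178.9, 117.8]
tcp_rot: [2.852, 1.571, -0.315]
ft_force: [-2.8, 0.0, -0.4]
opening: 0.144
[-1.44066912 -0.65770451 -1.26424202] [-0.0960903   0.50952313 -0.07000419] [ 570.26435536 -178.97523359  118.02763299]
-0.05 [[230.7, 79.3], [324.2, 79.5], [363.0, 49.8]]
0 [[232.1, 82.2], [322.8, 82.4], [359.4, 42.9]]
0.05 [[233.5, 85.5], [321.5, 85.7], [355.8, 37.6]]
0.1 [[234.8, 89.0], [320.3, 89.1], [352.5, 33.7]]
```

View pics/s17d.png

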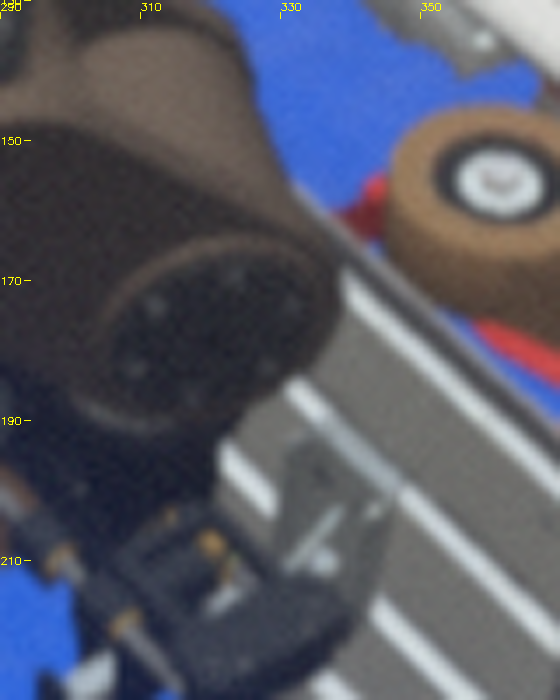

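View pics/w17c.png

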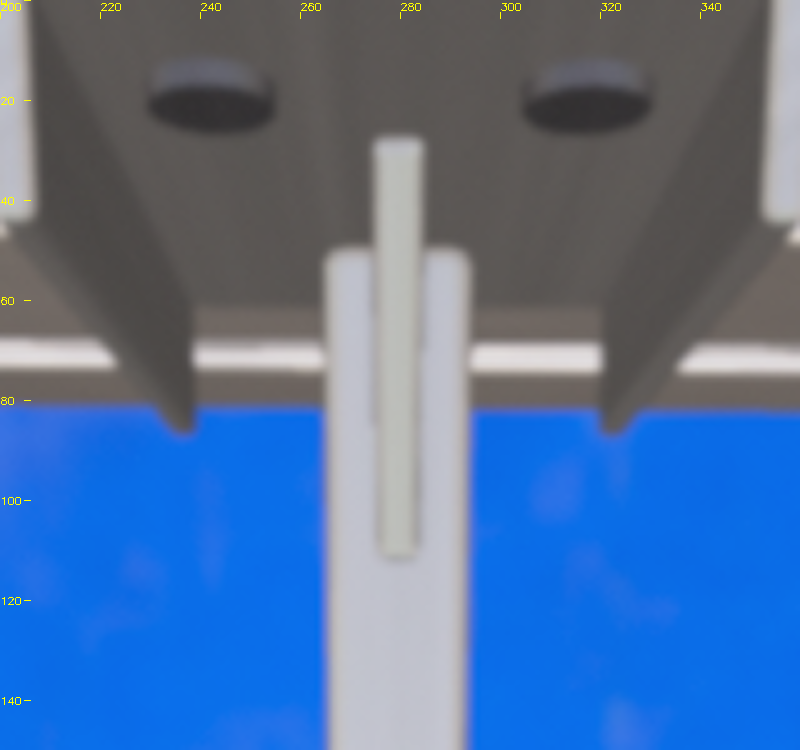

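```bash
python3 -m handwheel '[{"travel":[0.5,0,-2],"roll":0},{"travel":[1,0,-4],"roll":0},{"travel":[1,0,-4],"roll":0}]' 1; python3 -m handwheel '[{"travel":[0,0,0],"roll":0},{"travel":[0,0,0],"roll":0},{"travel":[0,0,0],"roll":0},{"travel":[0,0,0],"roll":0},{"travel":[0,0,0],"roll":0}]' 0; python3 - <<'E'
from h import *
p,im=shot("wrist","w18"); p2,im2=shot("scene","s18"); crop(im2,290,130,370,230,7,"s18d")
E
```

```text
t: 20.55
eef_pos: [571.9, -179.2, 114.3]
tcp_rot: [2.794, 1.569, -0.373]
ft_force: [0.2, -0.8, 1.5]
opening: 0.146
t: 21.05
eef_pos: [571.1, -178.9, 113.9]
tcp_rot: [0.4, 1.571, -2.767]
ft_force: [0.8, 0.2, 0.3]
opening: 0.48
```

View pics/w18.png

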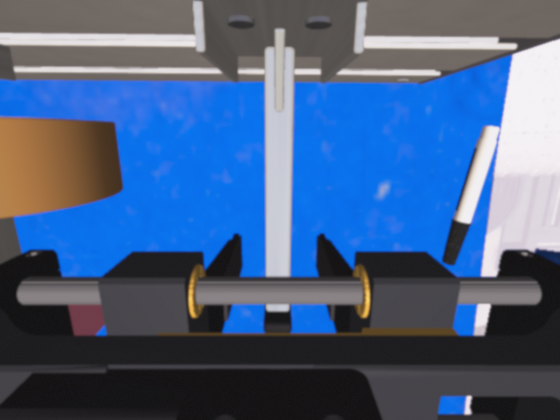

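```bash
python3 -m handwheel '[{"travel":[0,0,10],"roll":0},{"travel":[0,0,35],"roll":0},{"travel":[0,0,70],"roll":0},{"travel":[-10,0,110],"roll":0},{"travel":[-50,0,140],"roll":0},{"travel":[-100,20,140],"roll":0},{"travel":[-130,60,140],"roll":0},{"travel":[-130,100,140],"roll":0}]' 0;python3 -m handwheel '[{"travel":[0,50,0],"roll":0},{"travel":[0,100,0],"roll":0},{"travel":[-10,150,0],"roll":0},{"travel":[-10,200,0],"roll":0},{"travel":[-10,250,0],"roll":0},{"travel":[-10,250,0],"roll":0}]' 0; python3 - <<'E'
from h import *
p2,im2=shot("scene","s19"); crop(im2,230,110,390,270,4,"s19d")
p,im=shot("top","t19"); crop(im,210,140,350,270,5,"t19c")
E
```

```text
t: 21.95
eef_pos: [438.0, -78.4, 255.1]
tcp_rot: [2.457, 1.57, -0.713]
ft_force: [0.5, -0.4, -0.2]
opening: 0.501
t: 22.55
eef_pos: [430.5, 175.6, 254.7]
tcp_rot: [-2.429, 1.569, 0.693]
ft_force: [0.0, 1.0, -0.5]
opening: 0.499
```

View pics/s19d.png

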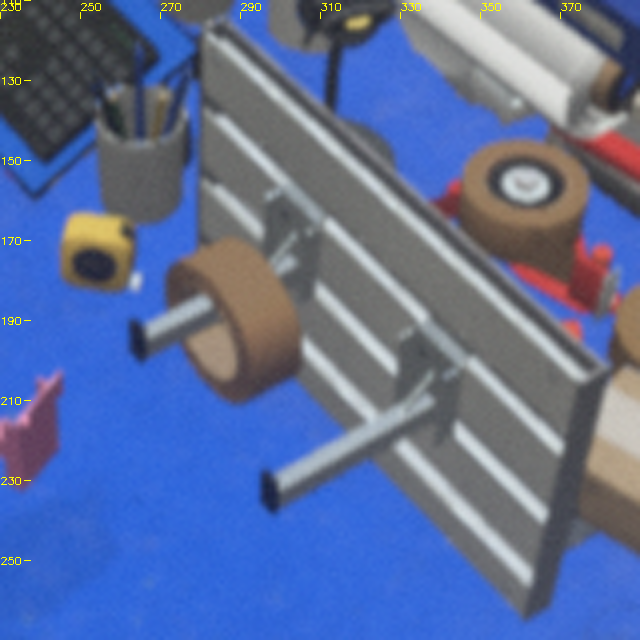

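View pics/t19c.png

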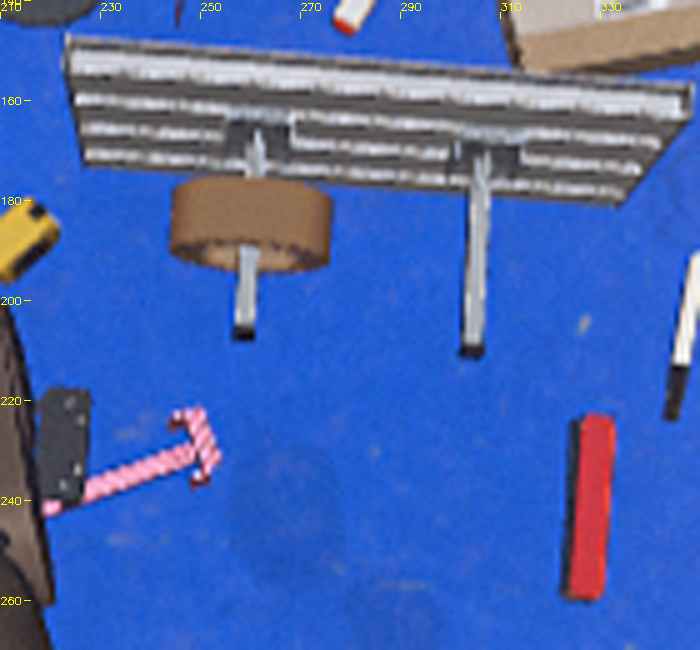

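```bash
python3 - <<'E'
from h import *
t=lambda u,v:(210+u/5,140+v/5); s=lambda u,v:(230+u/4,110+v/4)
fit([("top",t(471,344),(-150,0,-42)),("top",t(488,130),(7.5,0,5)),("scene",s(268,472),(-150,0,-42)),("scene",s(470,360),(0,-25,3)),("scene",s(400,320),(0,25,3)),("scene",s(440,445),(0,-25,-78))],[687,-184,-.03],190)
st=env.state(); print(st["t"],st["qvel"].round(3))
print(job.job_done())
E
```

```text
q [ 6.81124e+02 -1.78134e+02 -1.60000e-02] res [[0.2, 1.6], [-0.1, -1.5], [-1.6, 1.0], [-2.5, 0.4], [3.4, -0.4], [1.8, -2.0]]
22.65 [-0.055 -0.005  0.011 -0.004 -0.003 -0.013]
the job is handed in; nothing more can be done
None
```

The spare arm is hanging in the 190 mm groove next to the roll arm, and the job is handed in at about 22.7 s; handing in gives no verdict.

**What I did:** I gripped the plate and pulled the arm out of the carton. I laid it on the bench, let go, and then took it by the bar with the plate facing the panel. The moves cannot lean the tool and the bar did not turn in the grip on its own. To tilt it about 40°, I raised the lip gently against the underside of the roll arm's fixed bar. I then slid the lip into the groove, swung the bar down until the plate lay flat, opened the gripper and backed off.

**Last checks:**
- **Hanging:** the scene and top pictures show the arm flat on the panel, level with the roll arm and parallel to it. It is about 17 cm from the roll arm, middle to middle.
- **Other objects:** the stapler and tape measure look unmoved. I kept well clear of the pink arm and the parcels, but made no separate check of the parcel or of the pink arm's position.
- **Robot:** the gripper was clear of everything when I handed in.

**What disagreed:**
- A rough final fit from hand-picked pixels put the arm's origin about 6 mm in front of my panel estimate, right at the 6 mm limit. Its pixel errors reached 3.4, so I trusted the pictures and the closer wrist-camera measurement. That one, taken during the swing, gave about 1 mm from the face.
- Lowering the held arm to the bench once pressed to about 41 N at the wrist (limit 120 N). The contact was the fingers or the held arm, and I eased it off at once.

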